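Fit a bayonet lamp in the light source and put its mirror back on the kinematic seat

TASK

Lift the new lamp, which has a black grip bar, out of its blue block, push it bulb first into the sloping socket, lugs in the slots, until the flange meets the ring, turn it clockwise to the stop and let go so that it springs up locked. Only then take the mirror plate, which has a black grip on top, and settle its three ball feet in the cone, groove and flat of its seat, mirror facing the lens, and lastly push the red power lever right over to the rear. Keep the fingers off the bulb and mirror glass, do not knock the bulb, and leave the loose bottles and vials in place.

Things in the scene. Friction and masses are not known exactly. Their poses are not given: they have to be found in the camera images.
- lamp: Lamp module, 143 mm long, 0.25 kg, loose, standing bulb down in the storage block. Origin on its axis at the underside of its aluminium flange (66 mm across, 6 mm thick); z runs along the axis from the bulb to the grip bar, x through the two lugs. Finned body 56 mm across from z 6 to 48 mm. The same after half a turn; red marks on the flange show the lugs.
- lamp_grip (a point): Middle of the lamp's black grip bar, at z 68 mm of the lamp. The bar is 54 mm long along the lamp's x, 16 mm thick along its y (grip across this), from z 46 to 86 mm.
- lamp_lug (a point): Tip of the +x lug, 25 mm from the lamp's axis, at z -21 mm; the other points to -x. Lugs are 10 mm wide, z -25 to -18 mm, at the foot of the brass neck (38 mm across, 36 mm in its last 7 mm, z 0 to -25 mm). Beyond it the glass bulb, 20 mm across, z -25 to -57 mm.
- lamp_block: Blue storage block 76 x 76 mm, 75 mm high, fixed, origin under its centre. The lamp's flange rests on its top; bulb and neck hang free in a 56 mm hole, 66 mm deep. Beyond lamp and mirror stands a beige vacuum pump, 364 mm high, from x 0.50 to 0.70 m and y -0.03 to 0.13 m: carry things round its front.
- light_source: White lamp house 170 x 110 mm, 163 mm high at its flat rear deck, on a dark base plate; fixed. Origin on the bench below the socket's centre; x points to its rear. From the deck the roof slopes down at 25 degrees to the front wall at x -65 mm, 110 mm high. A black lens tube (44 mm across, 76 mm up) sticks 20 mm out of that wall towards the mirror seat.
- socket: Bayonet socket in the sloping roof, part of the light source. Origin at the centre of the top face of its aluminium ring (74 mm across, 42 mm bore), 140 mm above the bench; z points out along its axis, 25 degrees from vertical, leaning to the front. x runs through its two entry slots (at +x and -x, 14 mm wide, red marks): the lamp enters with its x along this, either way round.
- socket_spring (a point): Spring-loaded brass ring in the socket, 12 mm below its origin. The lamp's neck meets it with the flange 13 mm above the socket ring; it pushes back with 4 N there, 9 N with the flange on the ring. The neck has 1 to 1.5 mm of play all round, each lug 2 mm either side of it in its slot.
- socket_lock: Origin and z of the socket, but x along the locked direction, 60 degrees clockwise (seen from outside) from the slots, with a stop 3 degrees beyond. The lamp turns only that way and only with its flange within 3 mm of the ring; let go there it rises until the flange is 5.5 mm above the ring, its x along this x (either way round), and its lugs are caught in recesses.
- mirror_plate: Mirror plate, 122 mm high, 0.32 kg, loose, on three steel ball feet. Origin at its centre, level with the bottoms of the balls; z up. Round aluminium base 96 mm across, z 14 to 22 mm; upright mirror 70 mm wide along y in a black frame 10 mm thick, z 21 to 85 mm, its glass on the +x side, facing +x.
- mirror_grip (a point): Middle of the black grip on top of the mirror, at x -2, y 0, z 107 mm of the plate: 14 mm thick along the plate's x (grip across this), 60 mm long along y, z 84 to 122 mm.
- mirror_seat: Seat of the mirror plate on the light source, an aluminium disc 100 mm across, 150 mm in front of the light source's origin and turned 45 degrees anticlockwise from it. The seated plate has this origin and these axes: 24 mm above the bench, z up, x where the glass faces. Feet let go within about 5 mm of their seats slide home.
- foot_cone (a point): Centre of the mirror plate's ball foot (14 mm across) for the cone, 38 mm from the plate's centre towards its -x.
- foot_groove (a point): Centre of the ball foot for the groove, 38 mm from the plate's centre, 60 degrees from its x towards +y.
- foot_flat (a point): Centre of the ball foot for the flat, 38 mm from the plate's centre, 60 degrees from its x towards -y.
- seat_cone (a point): Where the cone foot's centre is when seated, 31 mm above the bench: in a steel puck with a 45 degree cone, 20 mm wide at its mouth.
- seat_groove (a point): Where the groove foot's centre is when seated: between two parallel steel pins 13 mm apart that point to the cone.
- seat_flat (a point): Where the flat foot's centre is when seated: on a flat steel puck, 22 mm across.
- power_lever (a joint): Red power lever on the rear deck: 0 leaning 29 degrees to the front (off), 1.0 rad pushed over to the rear (on). Pivot at x 76 mm, y 0, z 175 mm of the light source, about its y axis. It stays where it is left; about 1 N at its end moves it.
- lever_tip (a point): Centre of the round end of the power lever, 55 mm from its pivot; the red handle is 17 mm thick.
- bottle_a: Bystander: loose clear reagent bottle with blue cap, 56 mm across, 109 mm high; origin under its base.
- bottle_b: Bystander: loose brown reagent bottle with white cap, 62 mm across, 129 mm high; origin under its base.
- wash_bottle: Bystander: loose white wash bottle with red cap, 98 x 66 mm, 196 mm high; origin under its base.
- vial_a: Bystander: loose vial with black cap, 27 mm across, 62 mm high; origin under its base.
- vial_b: Bystander: loose vial with white cap, 27 mm across, 62 mm high; origin under its base.

How it is judged (in metres and radians):
On the way, in this order (a step that is already met when the one before it is completed fails the run):
1. the lamp is pushed down in the socket with its lugs through the slots (distance between lamp and socket below 0.0055 m and angle between the x axis of lamp and the x axis of socket, either way round below 0.25 rad and angle between the z axis of lamp and the z axis of socket, either way round below 0.08 rad).
2. the lamp is turned to its lock, sprung up into the recesses, and let go, with the power lever still off (distance between lamp and socket below 0.009 m and z of lamp in the frame of socket above 0.003 m and angle between the x axis of lamp and the x axis of socket_lock, either way round below 0.14 rad and angle between the z axis of lamp and the z axis of socket, either way round below 0.1 rad and value of joint power_lever below 0.5 rad and contact force between lamp and the fingers below 0.3 N), for 0.2 s.
3. the mirror plate is settled on cone, groove and flat, and let go, with the power lever still off (distance between lamp and socket below 0.009 m and z of lamp in the frame of socket above 0.003 m and angle between the x axis of lamp and the x axis of socket_lock, either way round below 0.14 rad and angle between the z axis of lamp and the z axis of socket, either way round below 0.1 rad and value of joint power_lever below 0.5 rad and distance between foot_cone and seat_cone below 0.003 m and distance between foot_groove and seat_groove below 0.003 m and distance between foot_flat and seat_flat below 0.003 m and contact force between mirror_plate and the fingers below 0.3 N), for 0.2 s.
At the end, for the whole second after the job is handed in: Lamp locked: origin within 9 mm of the socket's, flange 3 mm or more above the ring, turned within 8 degrees of the locked direction, axis within 6 degrees; each ball foot within 3 mm of its seated place; lever past 0.85 rad; lamp and mirror at rest (distance between lamp and socket below 0.009 m and z of lamp in the frame of socket above 0.003 m and angle between the x axis of lamp and the x axis of socket_lock, either way round below 0.14 rad and angle between the z axis of lamp and the z axis of socket, either way round below 0.1 rad and distance between foot_cone and seat_cone below 0.003 m and distance between foot_groove and seat_groove below 0.003 m and distance between foot_flat and seat_flat below 0.003 m and value of joint power_lever above 0.85 rad and linear speed of each of lamp, mirror_plate below 0.02 m/s); the robot touches nothing.
It fails at once if the fingers touch the bulb (contact force between the fingers and lamp_bulb above 0.5 N).
It fails at once if the fingers touch the mirror glass (contact force between the fingers and mirror_glass above 0.5 N).
It fails at once if the bulb is knocked (more than 10 N) (contact force between anything else and lamp_bulb above 10 N).
It fails at once if a loose bottle or vial is displaced by more than 30 mm or tipped over (distance of any of bottle_a, bottle_b, wash_bottle, vial_a, vial_b from where it was at the start of the episode above 0.03 m or angle between any of bottle_a, bottle_b, wash_bottle, vial_a, vial_b's own z axis and vertical above 0.5 rad).
It also fails if it takes over 72 s, if anything falls off the work surface, if the arm or the gripper's body presses on something with over 40 N, if the wrist force passes 120 N, or if a joint passes its speed limit or range.

ROBOT

A 7-joint arm with a two-finger parallel gripper is mounted at the origin on a cart in front of the work surface, level with it; the furniture and walls round the work are solid. World frame = base frame: x ahead of the robot, y to its left, z up, the work surface at z = 0. Lengths are in mm, angles in rad, forces in N, time in s.
With the tool pointing down it reaches from about 425 to 1025 mm from the base axis. Payload 9.4 kg.
Tool frame: the origin (TCP) lies at the very end of the fingers, on their centre line; the grasp point (between the pads) lies 19 mm behind it (tcp_to_grasp is the distance from the TCP to the grasp point, in mm); z points along the fingers, y is the line along which they close (so a half turn about z gives the same grasp; the last joint's range is limited). The gripper opens to 85 mm and grips with 20 to 120 N. Pads are 22 mm wide; open, the fingers measure 114 mm over their backs; the gripper's body (76 mm by 85 mm) begins 54 mm behind the grasp point. The pads swing forward as they close: fully open they stand 13 mm farther back than shut.
Start: joints at [1.199, 0.599, -0.003, 1.599, 0.002, 0.943, -0.08], TCP at [210.636, -693.726, 191.375] pointing down, gripper open.
Joint ranges: [-2.57, 2.57], [-0.35, 1.97], [-1.29, 1.29], [0.11, 2.56], [-1.05, 4.19], [0.11, 1.86], [-2.63, 2.63]. Speed limits (rad/s): [2.22, 2.22, 3.01, 3.01, 3.14, 3.14, 3.14].

INTERFACE

Orientations are given as a rotation vector (axis times angle).
In Python, from cell import * gives the robot as it stands. The module is installed in compiled form; this text tells all that it offers.
- The arm moves only by the tool step_arm, never from a script. Its argument "motion" is text: rows parted by semicolons, each of 7 numbers parted by spaces: the opening, from -1 (shut) to 1 (fully open), then the shift along the tool's x, y, z in m, then the turn, a rotation vector about the tool's x, y, z in degrees. A call has 1 to 5 rows; each row is the pose to reach, as a shift and turn from the pose commanded when the call began, along the tool's axes at that moment; what a row does not reach only later rows make up. A row lasts 1/12 s, in which the tool goes at most 41.7 mm and 7.16 degrees, less where a joint would pass 70% of its speed; a pose out of reach is approached as far as the arm can. A call with a gripper value outside its range is refused whole. The fingers move at their own pace and stop on an object; "force" is the grip in N (left out, the last holds). Time passes only in rows, so rows that repeat a pose let the fingers close. It gives the time, the measured TCP pose, the force, the opening and the grip force at its end, in the units of the state.
- observe(): the state, without advancing time (a new reading comes with each control period).
- read_camera(name): name is "scene" or "top" or "wrist"; returns a dict with "img" (480x640x3 uint8, red, green, blue), "K" (3x3 intrinsics, pixels), "k1" (the pictures are not rectified: a ray, as slopes to the right and down, at radius r is drawn at 1 + k1 r^2 times it, then the intrinsics apply), "R" (3x3) and "t" (3): a world point X has camera coordinates R X + t. Camera axes: x right, y down, z forward; pixel columns grow to the right and rows downward; lengths in mm; the calibration is good to about 2 mm. A picture is of the moment at which its call begins. There is no depth.
- job_done(): hands the job in; it is judged then, once.
Trained networks look in a picture, given as the dict that the camera call returned (one of the last four; its "shot" number tells which), for a name from the list of things; names that differ only in an ending like _2 or _b are one class to them, and where a whole thing is asked for, a point or a joint stands for the part that bears it (a point fixed in the world has none). Each returns a list of dicts, best first, with "confidence" (0 to 1); they miss things now and then, are a little off and sometimes report something else, mostly with a low value. They report only what shows in the picture. A call takes as long as a camera call.
- look_for(query, picture): "box" ([left, top, right, bottom] in pixels, round what is visible of it).
- masks_of(query, picture): "pixels" (480x640 bool, what is visible of it) and "box" ([left, top, right, bottom] in pixels, round what is visible of it).
- landmark_of(query, picture): "location" ([column, row] in pixels: a listed point, or the origin of a listed thing).
The state is a dict: "t": time; "joints": joint angles; "joint_vel": joint speeds; "joint_efforts": joint torques, N m; "tcp_pos": TCP position; "ee_rot": TCP orientation; "force": force on the tool from outside, world axes, zero at the start; "ft_torque": the same for the moment, N m; "finger_gap": finger opening in mm; "grip_force": force on a finger pad.
Only numpy, scipy, OpenCV 4.12 (cv2) and the standard library are available. Lean on these libraries where they do the work, as an engineer would, in place of code of your own. Each camera call takes 0.05 s, during which the arm holds its last target. There are 200 camera calls.

## Working session

There is one attempt and no reset: what is moved stays moved. The work goes in short steps, Python scripts to look and compute and a tool call to move; the robot and the scene stay as the last step left them, time stands still between calls to the robot, and variables do not carry over. Pictures are saved under pics/ and viewed, at most 10 in all, crops included, and the job is handed in when it is done.

Besides the shell and the picture viewer there is one more tool, called by a JSON object that holds its "fn" and its "kwargs". step_arm: Moves the arm, as the interface text tells. Its arguments: {"type":"object","properties":{"motion":{"type":"string"},"force":{"type":"number"}},"required":["motion"]}

```bash
mkdir -p pics; python3 - <<'E'
from cell import *
import cv2,numpy as np
print({k:np.round(v,3) for k,v in observe().items()})
ims=[]
for n in ["scene","top","wrist"]:
    p=read_camera(n); print(n,p["K"].tolist(),p["k1"],np.round(p["R"],3).tolist(),np.round(p["t"],1).tolist())
    cv2.imwrite(f"pics/{n}0.png",p["img"][:,:,::-1])
    if n=="wrist":continue
    for q in ["lamp","lamp_grip","lamp_lug","lamp_block","light_source","socket","mirror_plate","mirror_grip","foot_cone","foot_groove","foot_flat","mirror_seat","seat_cone","seat_groove","seat_flat","lever_tip","power_lever","bottle_a","wash_bottle","vial_a"]:
        r=landmark_of(q,p); print(q,[(np.round(a["location"]).tolist(),round(a["confidence"],2)) for a in r[:3]])
E
```

```text
{'t': np.float64(0.0), 'joints': array([ 1.199,  0.6  , -0.003,  1.6  ,  0.002,  0.943, -0.08 ]), 'joint_vel': array([-0.   ,  0.001,  0.001, -0.   ,  0.   , -0.001, -0.001]), 'joint_efforts': array([-1.0000e-03, -7.7645e+01,  1.5650e+00, -2.5802e+01,  1.2000e-02,
        9.0000e-03, -0.0000e+00]), 'tcp_pos': array([ 210.465, -693.225,  190.52 ]), 'ee_rot': array([-3.106e+00, -4.610e-01,  1.000e-03]), 'force': array([-0.155, -0.104,  0.68 ]), 'ft_torque': array([ 0.007,  0.007, -0.006]), 'grip_force': np.float64(0.0), 'finger_gap': np.float64(85.315)}
scene [[489.2480708591964, 0.0, 327.9600500382572], [0.0, 489.2480708591964, 240.29023667024185], [0.0, 0.0, 1.0]] -0.04727417901871295 [[-0.853, -0.521, 0.01], [-0.24, 0.376, -0.895], [0.463, -0.766, -0.446]] [475.7, 231.3, 978.6]
lamp [([370.0, 273.0], 0.67), ([319.0, 337.0], 0.57), ([305.0, 329.0], 0.41)]
lamp_grip [([374.0, 245.0], 0.91)]
lamp_lug [([363.0, 281.0], 0.97), ([308.0, 287.0], 0.29)]
lamp_block [([370.0, 300.0], 0.74)]
light_source [([358.0, 247.0], 0.97)]
socket [([358.0, 201.0], 0.82)]
mirror_plate [([307.0, 331.0], 0.63)]
mirror_grip [([304.0, 289.0], 0.93)]
foot_cone [([398.0, 247.0], 0.41)]
foot_groove [([316.0, 335.0], 0.9)]
foot_flat [([290.0, 333.0], 0.92), ([319.0, 338.0], 0.48)]
mirror_seat [([409.0, 254.0], 0.72), ([358.0, 322.0], 0.17)]
seat_cone [([424.0, 247.0], 0.72)]
seat_groove [([406.0, 255.0], 0.87), ([345.0, 171.0], 0.67)]
seat_flat [([398.0, 242.0], 0.69)]
lever_tip [([345.0, 168.0], 0.65), ([377.0, 325.0], 0.59), ([311.0, 381.0], 0.37)]Traceback (most recent call last):
  File "<stdin>", line 10, in <module>
ValueError: it knows: bottle, foot_cone, foot_flat, foot_groove, lamp, lamp_block, lamp_grip, lamp_lug, lever_tip, light_source, mirror_grip, mirror_plate, mirror_seat, seat_cone, seat_flat, seat_groove, socket,
```

```bash
cat > h.py <<'E'
from cell import *
import cv2,numpy as np
from scipy.spatial.transform import Rotation as Ro
from scipy.optimize import least_squares
def proj(p,X):
    c=np.atleast_2d(X)@p["R"].T+p["t"]; s=c[:,:2]/c[:,2:]; r2=(s**2).sum(1,keepdims=True)
    s=s*(1+p["k1"]*r2); return np.c_[s,np.ones(len(s))]@np.array(p["K"])[:2].T
def ray(p,uv):
    K=np.array(p["K"]); d=(np.array(uv,float)-K[:2,2])/[K[0,0],K[1,1]]; s=d.copy()
    for _ in range(10): s=d/(1+p["k1"]*(s@s))
    R=np.array(p["R"]); v=R.T@np.r_[s,1]; return -R.T@np.array(p["t"]),v/np.linalg.norm(v)
def atz(p,uv,z):
    o,v=ray(p,uv); return o+v*(z-o[2])/v[2]
def tri(obs):
    A=0;b=0
    for p,uv in obs:
        o,v=ray(p,uv); M=np.eye(3)-np.outer(v,v); A=A+M; b=b+M@o
    return np.linalg.solve(A,b)
def lm(q,p,n=2): return [(np.round(a["location"],1).tolist(),round(a["confidence"],2)) for a in landmark_of(q,p)[:n]]
E
python3 - <<'E'
from h import *
p=read_camera("top"); print(p["K"],p["k1"],np.round(p["R"],3).tolist(),np.round(p["t"],1).tolist())
cv2.imwrite("pics/top0.png",p["img"][:,:,::-1])
for q in ["lamp","lamp_grip","lamp_lug","lamp_block","light_source","socket","mirror_plate","mirror_grip","foot_cone","foot_groove","foot_flat","mirror_seat","seat_cone","seat_groove","seat_flat","lever_tip"]:
    print(q,lm(q,p))
E
```

```text
[[506.61243574   0.         319.40385903]
 [  0.         506.61243574 240.65407904]
 [  0.           0.           1.        ]] -0.08194926852879053 [[-0.016, -1.0, 0.005], [-0.998, 0.015, -0.059], [0.059, -0.006, -0.998]] [67.9, 533.2, 1272.0]
lamp [([332.3, 283.0], 0.85)]
lamp_grip [([331.1, 282.6], 0.79), ([274.1, 252.4], 0.62)]
lamp_lug [([327.9, 276.5], 0.89)]
lamp_block [([332.7, 283.1], 0.92), ([426.2, 215.4], 0.34)]
light_source [([415.7, 221.4], 0.76), ([408.6, 286.0], 0.3)]
socket [([426.3, 218.6], 0.72)]
mirror_plate [([261.8, 262.1], 0.71), ([420.4, 277.8], 0.23)]
mirror_grip [([258.0, 259.1], 0.75), ([328.5, 272.6], 0.19)]
foot_cone [([276.4, 251.6], 0.93)]
foot_groove [([261.3, 273.8], 0.69), ([437.5, 190.5], 0.23)]
foot_flat [([250.2, 249.7], 0.97)]
mirror_seat [([424.0, 278.6], 0.58)]
seat_cone [([438.3, 287.9], 0.83), ([423.9, 263.8], 0.17)]
seat_groove [([410.1, 285.3], 0.81), ([250.4, 229.5], 0.54)]
seat_flat [([425.0, 262.5], 0.69), ([433.6, 191.1], 0.49)]
lever_tip [([408.0, 288.6], 0.62), ([434.6, 187.0], 0.41)]
```

View pics/scene0.png

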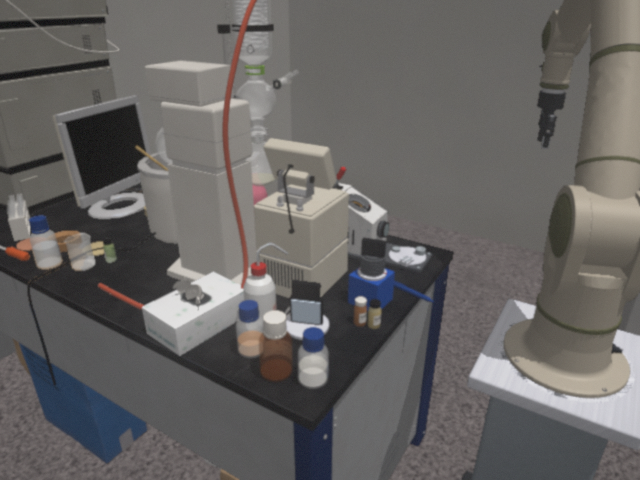

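View pics/top0.png

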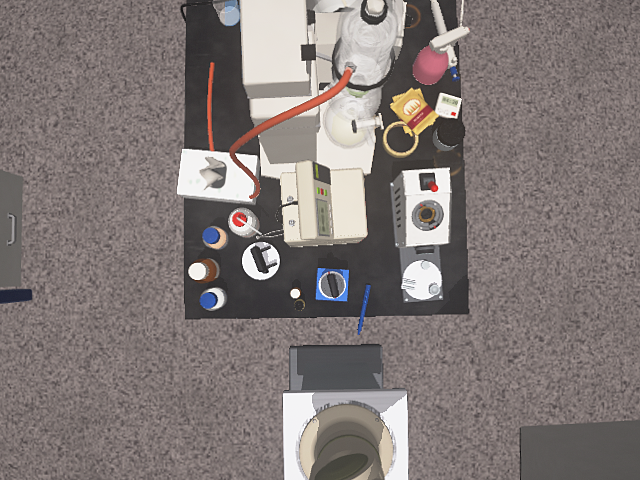

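```bash
python3 - <<'E'
from h import *
S=read_camera("scene");T=read_camera("top");W=read_camera("wrist")
o=observe();Rt=Ro.from_rotvec(o["ee_rot"]).as_matrix()
print("cam in tool",np.round(Rt.T@(-W["R"].T@W["t"]-o["tcp_pos"]),1),np.round(Rt.T@W["R"].T,3).tolist(),W["K"][0][0],W["k1"])
for q in ["lamp","lamp_grip","lamp_lug","lamp_block","light_source","socket","mirror_plate","mirror_grip","foot_cone","foot_groove","foot_flat","mirror_seat","seat_cone","seat_groove","seat_flat","lever_tip"]:
    a=lm(q,S,1);b=lm(q,T,1)
    if a and b:
        X=tri([(S,a[0][0]),(T,b[0][0])]); print(q,np.round(X),np.round(np.r_[proj(S,X)[0]-a[0][0],proj(T,X)[0]-b[0][0]],1))
for n,uv,z in [("lamp",(332.3,283),70),("block",(332.7,283.1),75),("socket",(426.3,218.6),140),("cone",(438.3,287.9),31),("groove",(410,285.3),31),("flat",(425,262.5),31),("seat",(424,278.6),24),("levertip",(433.6,187.5),223),
  ("mg",(258,259),107),("fc",(276.4,251.6),7),("fg",(261.3,273.8),7),("ff",(250.2,249.7),7)]: print(n,np.round(atz(T,uv,z)))
for q in ["bottle","vial","wash_bottle"]:
    try: print(q,[np.round(atz(T,a["location"],0)).tolist()+[round(a["confidence"],2)] for a in landmark_of(q,T)])
    except Exception as e: print(e)
E
```

```text
cam in tool [  76.2   -0.7 -183.8] [[-0.001, -0.955, -0.297], [1.0, -0.001, -0.001], [0.001, -0.297, 0.955]] 350.6075373166222 -0.032606008985598955
lamp [ 475.   64. -236.] [ 29.8  -2.3 -15.1 -20.4]
lamp_grip [443. 138. 193.] [-28.9  -3.7  11.2  24.5]
lamp_lug [445.  39.  52.] [-1.4 -0.   0.6  1.1]
lamp_block [422.  34.   7.] [-0.5 -0.   0.2  0.4]
light_source [ 578. -180.    4.] [ 0.2  0.  -0.1 -0.1]
socket [ 573. -185.  154.] [ 2.1  0.  -1.2 -2.1]
mirror_plate [484. 210.   2.] [ 0.6  0.  -0.2 -0.4]
mirror_grip [485. 209. 102.] [-0.7 -0.1  0.3  0.5]
foot_cone [498. 172.   3.] [-2.9 -0.2  1.3  2.2]
foot_groove [451. 214.   0.] [-0. -0.  0.  0.]
foot_flat [511. 238.   4.] [-0.1 -0.   0.   0. ]
mirror_seat [ 431. -204.   13.] [-2.5  0.   1.1  2.4]
seat_cone [ 400. -238.   28.] [-2.3  0.1  1.   2.2]
seat_groove [ 413. -157.   38.] [ 0.1 -0.  -0.  -0.1]
seat_flat [ 468. -213.   26.] [-2.7  0.   1.3  2.6]
lever_tip [ 625. -191.  225.] [-0.1 -0.   0.1  0.1]
lamp [428.  30.  70.]
block [428.  29.  75.]
socket [ 574. -188.  140.]
cone [ 410. -237.   31.]
groove [ 418. -166.   31.]
flat [ 474. -205.   31.]
seat [ 434. -203.   24.]
levertip [ 633. -187.  223.]
mg [488. 205. 107.]
fc [508. 170.   7.]
fg [452. 209.   7.]
ff [514. 237.   7.]
bottle [[400.0, 329.0, 0.0, 0.97], [464.0, 345.0, 0.0, 0.56]]
vial [[407.0, 119.0, 0.0, 0.49], [368.0, 103.0, 0.0, 0.48]]
wash_bottle [[571.0, 241.0, 0.0, 0.96], [428.0, 31.0, 0.0, 0.36]]
```

{"fn": "step_arm", "kwargs": {"motion": "1 0.120 -0.138 -0.046 0 0 0;1 0.120 -0.138 -0.046 0 0 0;1 0.120 -0.138 -0.046 0 0 0;1 0.120 -0.138 -0.046 0 0 0;1 0.120 -0.138 -0.046 0 0 0"}}

```text
t: 4.02
tcp_pos: [287.9, -522.7, 238.6]
ee_rot: [-3.106, -0.467, -0.002]
force: [1.0, -0.9, -0.4]
finger_gap: 85.5
grip_force: 0.0
```

{"fn": "step_arm", "kwargs": {"motion": "1 0.120 -0.138 -0.046 0 0 0;1 0.120 -0.138 -0.046 0 0 0;1 0.120 -0.138 -0.046 0 0 0;1 0.120 -0.138 -0.046 0 0 0;1 0.120 -0.138 -0.046 0 0 0"}}

```text
t: 4.43
tcp_pos: [362.2, -355.8, 284.8]
ee_rot: [3.106, 0.467, 0.003]
force: [-0.1, -0.4, -0.1]
finger_gap: 85.1
grip_force: 0.0
```

{"fn": "step_arm", "kwargs": {"motion": "1 0.125 -0.138 -0.046 0 0 10;1 0.125 -0.138 -0.046 0 0 10;1 0.125 -0.138 -0.046 0 0 10;1 0.125 -0.138 -0.046 0 0 10;1 0.125 -0.138 -0.046 0 0 10"}}

```text
t: 4.85
tcp_pos: [441.0, -188.0, 330.7]
ee_rot: [-3.136, -0.193, -0.003]
force: [1.8, -0.6, -0.4]
finger_gap: 85.5
grip_force: 0.0
```

```bash
python3 - <<'E'
from h import *
o=observe();print(o["t"],np.round(o["tcp_pos"],1),np.round(Ro.from_rotvec(o["ee_rot"]).as_matrix(),3).tolist())
W=read_camera("wrist");cv2.imwrite("pics/w1.png",W["img"][:,:,::-1])
for q,z in [("socket",140),("light_source",0),("mirror_seat",24),("seat_cone",31),("seat_groove",31),("seat_flat",31),("lever_tip",223),("lamp",75),("lamp_grip",143),("lamp_block",0)]:
    for a in lm(q,W,2): print(q,a,np.round(atz(W,a[0],z)))
E
```

```text
4.85 [ 441.  -188.   330.7] [[0.992, 0.123, 0.002], [0.123, -0.992, 0.0], [0.002, 0.0, -1.0]]
socket ([343.9, 64.5], 0.6) [ 582. -191.  140.]
socket ([340.3, 168.1], 0.46) [ 483. -201.  140.]
light_source ([51.0, 121.4], 0.61) [487. 207.   0.]
light_source ([339.9, 85.0], 0.56) [ 581. -194.    0.]
mirror_seat ([331.9, 194.8], 0.71) [ 434. -202.   24.]
seat_groove ([306.4, 202.3], 0.9) [ 421. -167.   31.]
seat_groove ([26.5, 100.1], 0.54) [513. 215.  31.]
seat_flat ([339.8, 167.8], 0.62) [ 473. -207.   31.]
lever_tip ([51.2, 120.7], 0.43) [500.  40. 223.]
lamp ([145.7, 188.5], 0.85) [423.  36.  75.]
lamp ([344.1, 63.5], 0.5) [ 595. -193.   75.]
lamp_grip ([117.7, 193.0], 0.61) [428.  33. 143.]
lamp_grip ([175.0, 183.7], 0.34) [446. -29. 143.]
lamp_block ([175.6, 179.7], 0.73) [425.  28.   0.]
```

View pics/w1.png

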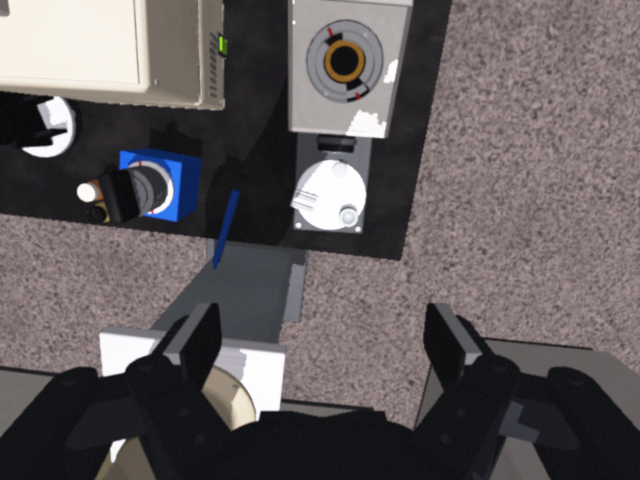

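{"fn": "step_arm", "kwargs": {"motion": "1 0.010 -0.200 0.06 0 0 -35;1 0.010 -0.200 0.06 0 0 -35;1 0.010 -0.200 0.06 0 0 -35;1 0.010 -0.200 0.06 0 0 -35;1 0.010 -0.200 0.06 0 0 -35"}}

```text
t: 5.82
tcp_pos: [425.1, 8.7, 269.2]
ee_rot: [2.931, 1.13, 0.001]
force: [0.7, -0.3, 0.1]
finger_gap: 85.4
grip_force: 0.0
```

{"fn": "step_arm", "kwargs": {"motion": "1 0 0 0 0 0 -35;1 0 0 0 0 0 -35;1 0 0 0 0 0 -35;1 0 0 0 0 0 -35;1 0 0 0 0 0 -35"}}

```text
t: 6.23
tcp_pos: [425.6, 7.3, 269.5]
ee_rot: [-2.455, -1.96, 0.0]
force: [-0.8, -0.6, -0.6]
finger_gap: 85.3
grip_force: 0.0
```

{"fn": "step_arm", "kwargs": {"motion": "1 0 0 0 0 0 -35;1 0 0 0 0 0 -35;1 0 0 0 0 0 -35;1 0 0 0 0 0 -35;1 0 0 0 0 0 -35"}}

```text
t: 6.65
tcp_pos: [425.6, 7.1, 269.5]
ee_rot: [-1.752, -2.607, 0.0]
force: [0.8, -0.6, -0.3]
finger_gap: 85.6
grip_force: 0.0
```

{"fn": "step_arm", "kwargs": {"motion": "1 0 0 0 0 0 -35;1 0 0 0 0 0 -35;1 0 0 0 0 0 -35;1 0 0 0 0 0 -35;1 0 0 0 0 0 -35"}}

```text
t: 7.07
tcp_pos: [425.6, 7.1, 269.5]
ee_rot: [-0.887, -3.014, 0.0]
force: [0.2, 0.2, -0.4]
finger_gap: 85.1
grip_force: 0.0
```

{"fn": "step_arm", "kwargs": {"motion": "1 0 0 0 0 0 -35;1 0 0 0 0 0 -35;1 0 0 0 0 0 -35;1 0 0 0 0 0 -35;1 0 0 0 0 0 -35"}}

```text
t: 7.48
tcp_pos: [425.6, 7.1, 269.5]
ee_rot: [0.06, -3.141, -0.0]
force: [-0.7, -0.3, 0.2]
finger_gap: 85.5
grip_force: 0.0
```

```bash
python3 - <<'E'
from h import *
o=observe();print(o["t"],np.round(o["tcp_pos"],1),np.round(o["joints"],2),np.round(Ro.from_rotvec(o["ee_rot"]).as_matrix(),3).tolist())
W=read_camera("wrist");cv2.imwrite("pics/w2.png",W["img"][:,:,::-1]);np.savez("w2.npz",**{k:W[k] for k in ("img","K","k1","R","t")})
for q,z in [("lamp",75),("lamp_grip",143),("lamp_lug",54),("lamp_block",0)]:
    for a in lm(q,W,2): print(q,a,np.round(atz(W,a[0],z)))
E
```

```text
7.4833 [425.6   7.1 269.5] [ 0.52  0.2  -0.78  2.11  0.18  0.89  1.24] [[-0.999, -0.038, -0.0], [-0.038, 0.999, 0.0], [0.0, 0.0, -1.0]]
lamp ([342.3, 205.4], 0.65) [426.  30.  75.]
lamp_grip ([345.8, 220.4], 0.59) [426.  30. 143.]
lamp_grip ([565.2, 179.1], 0.16) [381. 224. 143.]
```

View pics/w2.png

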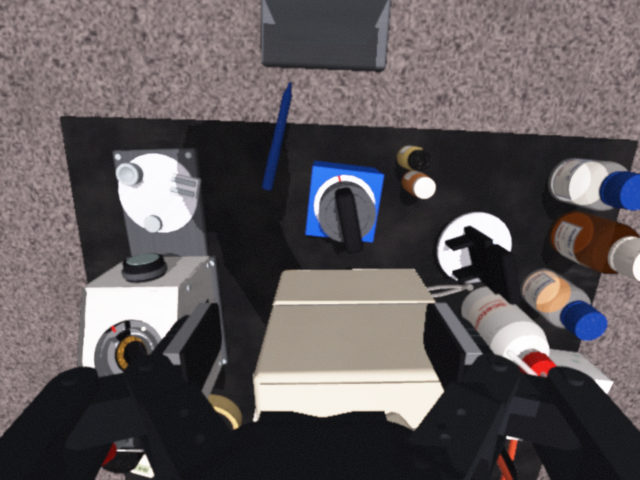

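```bash
cat > red.py <<'E'
from h import *
def reds(W,x0,y0,x1,y1,mina=3,zoom=None):
    img=W["img"].astype(int); r,g,b=img[...,0],img[...,1],img[...,2]
    m=((r-np.maximum(g,b))>60).astype(np.uint8); k=np.zeros_like(m);k[y0:y1,x0:x1]=1;m*=k
    n,l,s,c=cv2.connectedComponentsWithStats(m)
    return [(s[i,4],np.round(c[i],1).tolist()) for i in range(1,n) if s[i,4]>=mina]
E
python3 - <<'E'
from red import *
W=dict(np.load("w2.npz"))
for a,c in reds(W,300,150,390,260): print("lamp",a,c,np.round(atz(W,c,81),1))
for a,c in reds(W,80,300,190,400): print("sock",a,c)
# bar: dark pixels near lamp
g=W["img"].max(2); m=np.zeros_like(g);m[185:255,325:370]=(g[185:255,325:370]<60)
n,l,s,c=cv2.connectedComponentsWithStats(m);i=1+np.argmax(s[1:,4]);q=cv2.minAreaRect(np.argwhere(l==i)[:,::-1].astype(np.float32));B=cv2.boxPoints(q);print(B,[np.round(atz(W,b,161),1).tolist() for b in B])
cr=W["img"][150:270,280:420,::-1];cv2.imwrite("pics/c2.png",cv2.resize(cr,None,fx=5,fy=5,interpolation=cv2.INTER_CUBIC))
E
```

```text
lamp 11 [339.0, 178.0] [395.9  24.7  81. ]
sock 24 [113.1, 328.7]
[[325. 188.]
 [369. 188.]
 [369. 254.]
 [325. 254.]] [[394.7, 9.2, 161.0], [393.3, 45.9, 161.0], [451.6, 50.4, 161.0], [453.1, 11.5, 161.0]]
```

View pics/c2.png

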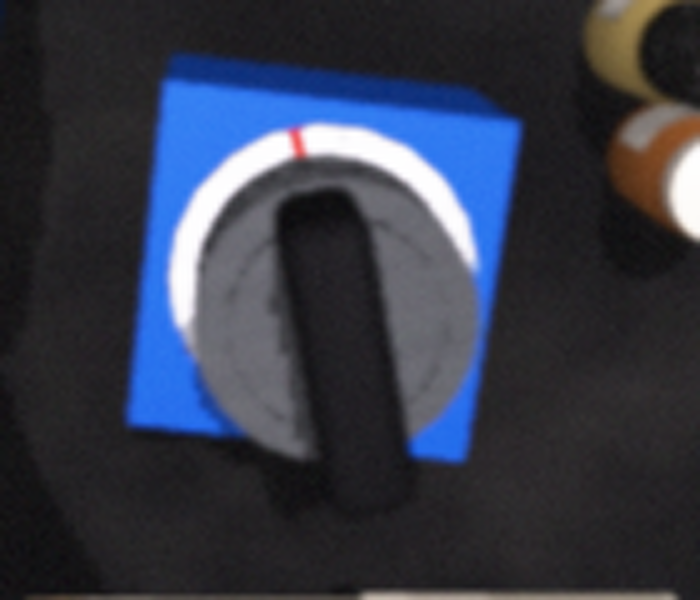

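```bash
python3 - <<'E'
from red import *
W=dict(np.load("w2.npz"))
a=atz(W,(343.4,190),161);b=atz(W,(354.4,250.5),161);print(a,b,np.degrees(np.arctan2(*(b-a)[1::-1])),(a+b)/2,np.linalg.norm(b-a))
E=[(100,240),(171,270),(180,230),(205,185),(240,150),(280,130),(330,124),(380,135),(430,170),(465,220),(476,262)]
P=np.array([atz(W,(280+u/5,150+v/5),81)[:2] for u,v in E[1:]])
r=least_squares(lambda q:np.hypot(*(P-q[:2]).T)-33,[426,30]);print(r.x,np.round(r.fun,1))
# model overlay: block corners top z=75
C=[(165,80),(522,122),(465,462),(128,427)]
C=np.array([atz(W,(280+u/5,150+v/5),75)[:2] for u,v in C]);print(C.round(1),C.mean(0))
E
```

```text
[395.83774124  24.63361749 161.        ] [448.86159946  37.28410124 161.        ] 13.418832435088285 [422.34967035  30.95885937 161.        ] 54.51205627749646
[425.54785526  32.30524626] [-0.1 -0.3 -0.4  0.2  0.4  0.3  0.  -0.6 -0.2  0.1]
[[385.   -3.2]
 [390.9  73.4]
 [467.5  67.3]
 [462.1  -9.2]] [426.40297877  32.04647036]
```

{"fn": "step_arm", "kwargs": {"motion": "1 0 0.0247 0.03 0 0 -5.6;1 0 0.0247 0.06 0 0 -11.3;1 0 0.0247 0.09 0 0 -11.3;1 0 0.0247 0.1 0 0 -11.3;1 0 0.0247 0.1 0 0 -11.3"}}

```text
t: 8.15
tcp_pos: [423.4, 32.0, 167.8]
ee_rot: [0.358, -3.117, -0.001]
force: [-0.7, -0.5, -1.0]
finger_gap: 85.7
grip_force: 0.0
```

```bash
python3 - <<'E'
from red import *
o=observe();print(o["t"],np.round(o["tcp_pos"],1),np.round(o["joints"],2),np.round(Ro.from_rotvec(o["ee_rot"]).as_matrix(),3).tolist())
W=read_camera("wrist");cv2.imwrite("pics/w3.png",W["img"][:,:,::-1]);np.savez("w3.npz",**{k:W[k] for k in ("img","K","k1","R","t")})
print(lm("lamp_grip",W),lm("lamp",W))
cr=W["img"][120:420,120:520,::-1];cv2.imwrite("pics/c3.png",cv2.resize(cr,None,fx=2,fy=2,interpolation=cv2.INTER_CUBIC))
for a,c in reds(W,250,150,390,400): print("lamp",a,c,np.round(atz(W,c,81),1))
E
```

```text
8.15 [423.4  32.  167.8] [ 0.37  0.36 -0.75  2.25  0.4   0.67  1.14] [[-0.974, -0.227, -0.004], [-0.227, 0.974, -0.0], [0.004, 0.001, -1.0]]
[([320.7, 261.0], 0.58)] [([320.7, 230.8], 0.57)]
lamp 23 [319.8, 196.2] [396.5  24.9  81. ]
```

View pics/c3.png

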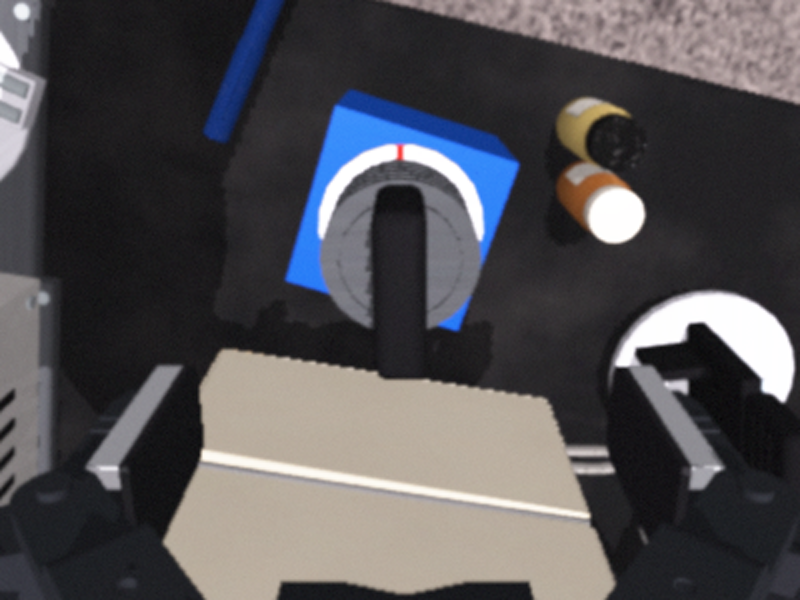

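{"fn": "step_arm", "kwargs": {"motion": "1 -0.002 0 0.015 0 0 0;1 -0.002 0 0.03 0 0 0;1 -0.002 0 0.0405 0 0 0;1 -0.002 0 0.0405 0 0 0;1 -0.002 0 0.0405 0 0 0"}}

```text
t: 8.72
tcp_pos: [427.4, 32.7, 130.1]
ee_rot: [-0.36, 3.12, -0.001]
force: [-0.3, -0.1, 0.2]
finger_gap: 85.4
grip_force: 0.0
```

{"fn": "step_arm", "kwargs": {"motion": "-1 0 0 0 0 0 0;-1 0 0 0 0 0 0;-1 0 0 0 0 0 0;-1 0 0 0 0 0 0;-1 0 0 0 0 0 0", "force": 80}}

```text
t: 9.13
tcp_pos: [426.9, 32.6, 129.4]
ee_rot: [-0.36, 3.12, -0.0]
force: [0.4, -0.2, 0.1]
finger_gap: 25.7
grip_force: 0.0
```

{"fn": "step_arm", "kwargs": {"motion": "-1 0 0 0 0 0 0;-1 0 0 0 0 0 0;-1 0 0 0 0 0 0;-1 0 0 0 0 0 0"}}

```text
t: 9.47
tcp_pos: [426.7, 32.7, 129.0]
ee_rot: [0.361, -3.121, -0.0]
force: [0.2, -0.5, 0.8]
finger_gap: 0.1
grip_force: 0.0
```

```bash
python3 - <<'E'
from red import *
W=read_camera("wrist");S=read_camera("scene");o=observe();print(o["finger_gap"],o["grip_force"],o["joints"].round(2))
a=cv2.resize(W["img"][120:420,120:520,::-1],(533,400));b=cv2.resize(S["img"][150:350,270:470,::-1],(400,400))
cv2.imwrite("pics/c4.png",cv2.resize(np.hstack([a,b]),(800,343)))
E
```

```text
-0.3078383396675432 0.0 [ 0.31  0.42 -0.68  2.29  0.5   0.57  1.04]
```

View pics/c4.png

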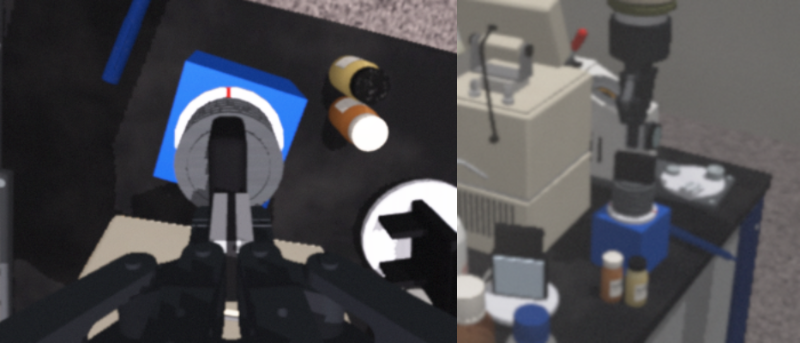

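```bash
python3 - <<'E'
from red import *
W=read_camera("wrist");S=read_camera("scene");o=observe();print(o["tcp_pos"])
R=Ro.from_rotvec(o["ee_rot"]).as_matrix()
for d in (0,19,30,46,60): X=o["tcp_pos"]-R[:,2]*d; print(d,proj(S,X).round(1),proj(W,X).round(1))
print(proj(S,[425.5,32,161]),proj(W,[425.5,32,161]),"cam",-W["R"].T@W["t"])
m=np.hstack([cv2.resize(S["img"][170:270,330:430,::-1],(600,600),interpolation=cv2.INTER_CUBIC)])
cv2.imwrite("pics/c5.png",m)
E
```

```text
[426.6747893   32.70680381 129.01456659]
0 [[370.8 251.8]] [[320.7 271.6]]
19 [[371.3 244.2]] [[320.6 285.8]]
30 [[371.5 239.7]] [[320.6 295.3]]
46 [[371.9 233.2]] [[320.4 311.5]]
60 [[372.2 227.4]] [[320.3 328.6]]
[[372.17186913 238.94486365]] [[319.65854994 294.7010479 ]] cam [352.9000321   16.14257453 312.83853745]
```

View pics/c5.png

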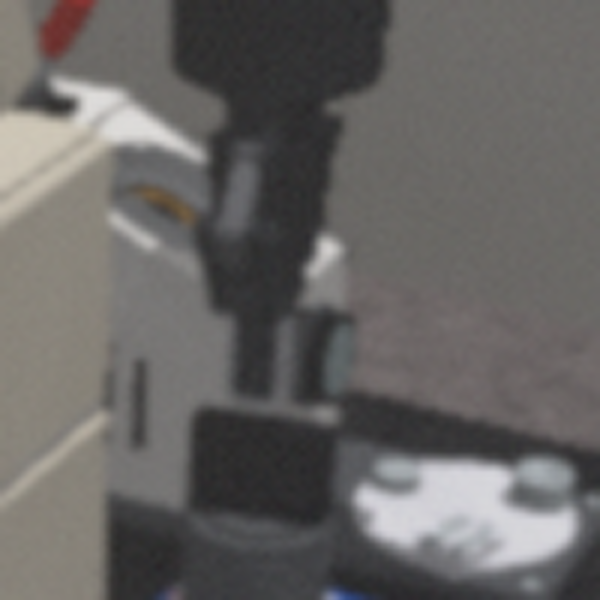

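```bash
python3 - <<'E'
from red import *
W=read_camera("wrist");S=read_camera("scene")
np.save("w4.npy",W["img"])
g=W["img"].mean(2).astype(int);print("W cols 300..342 step3")
for v in range(212,350,4): print(v,*["%3d"%x for x in g[v,296:346:3]])
g=S["img"].mean(2).astype(int);print("S cols 356..392")
for v in range(216,262,2): print(v,*["%3d"%x for x in g[v,358:392:2]])
print(proj(W,[396.5,24.9,81]),reds(W,290,150,350,260))
c,s=np.cos(.236),np.sin(.236)
for z in (121,161):
  for u in (-27,27):
    for w in (-8,8): print(z,u,w,proj(W,[425.5+c*u-s*w,32+s*u+c*w,z]).round(0),proj(S,[425.5+c*u-s*w,32+s*u+c*w,z]).round(0))
E
```

```text
W cols 300..342 step3
212 226  93  89  82  64  70  78  73  75  70  76  79  83  78  87  88 237
216  70  74  85  71  80  73  96  99  93  99  92  74  73  65  75  86  86
220  73  85  83  92 115 117 115 116 115 113 116 118 106  84  82  84  86
224 101 123 123 113  34  18  15  17  18  20  19  21  88 123 124 120  89
228 122 123 123  73  17  17  22  18  16  15  17  21  27 118 121 124 122
232 121 120 120  35  19  16  21  20  19  21  13  17  16 109 121 121 121
236 113  99  91  21  18  16  19  20  19  21  21  16  20  84  84  84 120
240 105 122  92  14  21  24  22  22  23  24  25  24  21  78 120 119  93
244 123 123  56  27  32  31  31  32  32  31  32  33  26  52 123 118 120
248 119 113  39  26  31  36  36  35  38  36  36  36  33  42 120 120 119
252 119 104  36  35  32  37  34  38  37  34  37  34  31  41 119 117 120
256 122  99  40  28  33  35  35  33  35  37  40  34  31  44 120 120 119
260 121 120  51  29  32  35  36  39  36  37  36  36  29  43 119 118 120
264 120 115  46  26  34  35  38  37  36  37  38  34  31  41 118 120 116
268 123 104  47  28  31  35  35  37  38  35  37  32  27  53 122 119 12
[... 2780 characters left out ...]
2  43  46  48  43  44  43  40  52  81 113 195
254  99  90  54  47  51  45  44  43  45  46  45  44  46  49  65  98 175
256  63  69  80  72  80  79  74  66  64  57  47  42  46  60  68  77 127
258  62  61  70  85  75  77  81  86  84  80  73  71  74  77  67  67 110
260  46  55  60  67  73  80  82  81  81  80  81  85  71  69  66  66  71
[[319.81791067 201.00794633]] [(np.int32(33), [319.5, 200.6])]
121 -27 -8 [[305. 220.]] [[384. 255.]]
121 -27 8 [[334. 219.]] [[382. 258.]]
121 27 -8 [[307. 306.]] [[361. 252.]]
121 27 8 [[334. 306.]] [[359. 255.]]
161 -27 -8 [[302. 241.]] [[385. 239.]]
161 -27 8 [[337. 241.]] [[383. 242.]]
161 27 -8 [[304. 344.]] [[361. 236.]]
161 27 8 [[336. 343.]] [[359. 239.]]
```

{"fn": "step_arm", "kwargs": {"motion": "1 0 0 0 0 0 0;1 0 0 0 0 0 0;1 0 0 0 0 0 0;1 0 0 0 0 0 0;1 0 0 0 0 0 0"}}

```text
t: 10.18
tcp_pos: [426.7, 32.7, 129.1]
ee_rot: [0.361, -3.121, 0.0]
force: [-0.0, -0.3, -0.1]
finger_gap: 60.3
grip_force: 0.0
```

{"fn": "step_arm", "kwargs": {"motion": "1 0 0 0 0 0 0;1 0 0 0 0 0 0;1 0 0 0.01 0 0 0;1 0 0 0.02 0 0 0;1 0 0 0.02 0 0 0"}}

```text
t: 10.6
tcp_pos: [426.1, 32.5, 108.0]
ee_rot: [0.361, -3.119, -0.0]
force: [0.2, 0.4, 0.8]
finger_gap: 85.3
grip_force: 0.0
```

{"fn": "step_arm", "kwargs": {"motion": "1 0 0 0.01 0 0 0;1 0 0 0.017 0 0 0;1 0 0 0.022 0 0 0;1 0 0 0.022 0 0 0"}}

```text
t: 10.93
tcp_pos: [426.3, 32.7, 86.5]
ee_rot: [0.361, -3.119, 0.0]
force: [0.2, 0.0, 0.3]
finger_gap: 85.5
grip_force: 0.0
```

```bash
python3 - <<'E'
from red import *
o=observe();print(o["t"],o["tcp_pos"].round(1),o["joints"].round(2),o["finger_gap"],o["force"])
W=read_camera("wrist")
g=W["img"].mean(2).astype(int)
for v in range(270,400,6): print(v,*["%3d"%x for x in g[v,130:330:6]])
E
```

```text
10.9333 [426.3  32.7  86.5] [ 0.22  0.49 -0.59  2.33  0.61  0.47  0.93] 85.54779420817438 [0.16266787 0.022264   0.26527596]
270  24  22  21  26  26  25  24  23  27  29  28  28  25  23  21  27  46  48  45  42 135 141 185 133 132 131 100 133  44  19  22  24  21  22
276  26  24  22  25  25  26  26  29  29  28  27  25  24  25  24  33  46  46  44  41 141 140 144 129 129 112 128 129  18  25  25  26  25  25
282  24  23  27  25  25  28  28  26  26  30  27  28  26  27  26  45  47  44  31  32 139 142 134 125 126 126 125 125  28  34  35  37  37  36
288  26  27  25  25  26  27  26  27  28  29  27  30  26  27  28  44  43  40  25  92 141 141 129 128 130 132 130 122  29  33  37  39  38  38
294  26  24  27  27  28  26  27  27  27  27  27  26  26  26  29  27  26  26  29 136 138 140 130 127 120 128 129 128  30  36  37  37  39  39
300  21  22  22  26  26  27  27  29  31  29  27  27  24  28  33  27  24  27  25 137 136 139 126 130 113 128 129 126  29  35  38  37  38  37
306  21  25  23  24  30  26  30  30  26  30  27 106 150 128  20  24  22  28  27  30  25  55 132 131 111 127 131 123  28  38  38  38  38
[... 1404 characters left out ...]

372  34  35  35  35  32  35  35  35  25  39  21  21  19  34 180 179 179 178 181 179 181 181 179 181 182 180 178 179  69  23  24  23  23  24
378  34  36  35  36  36  35  33  25  29  34  19  17  20 171 177 177 180 177 179 180 180 181 181 181 182 180 181 179  73  23  24  23  24  26
384  36  34  33  34  33  25  26  27  27  26  34  27  25 178 180 179 178 179 180 180 179 179 181 179 181 181 179 179 125  22  24  21  23  24
390  45  35  34  36  32  24  30  28  34  35  36  34 157 180 180 181 181 179 180 182 178 180 180 178 180 177 181 179 145  23  26  23  24  26
396  46  36  34  29  27  27  33  34  35  34  37  35  34 179 177 179 180 181 180 179 179 179 180 181 179 179 177 178 176  22  25  22  23  23
```

{"fn": "step_arm", "kwargs": {"motion": "-1 0 0 0 0 0 0;-1 0 0 0 0 0 0;-1 0 0 0 0 0 0;-1 0 0 0 0 0 0;-1 0 0 0 0 0 0", "force": 60}}

```text
t: 11.4
tcp_pos: [426.8, 32.6, 87.2]
ee_rot: [-0.361, 3.121, -0.0]
force: [-0.2, 0.7, -0.6]
finger_gap: 25.4
grip_force: 0.0
```

{"fn": "step_arm", "kwargs": {"motion": "-1 0 0 0 0 0 0;-1 0 0 0 0 0 0;-1 0 0 0 0 0 0;-1 0 0 0 0 0 0"}}

```text
t: 11.73
tcp_pos: [426.6, 32.6, 87.1]
ee_rot: [0.361, -3.121, 0.0]
force: [-0.9, -1.3, 0.5]
finger_gap: 15.1
grip_force: 60.5
```

```bash
python3 - <<'E'
from red import *
o=observe();print(o["t"],o["tcp_pos"].round(1),Ro.from_rotvec(o["ee_rot"]).as_matrix().round(4).tolist(),o["finger_gap"],o["grip_force"],o["force"])
W=read_camera("wrist");print(reds(W,250,150,390,300)); g=W["img"].mean(2).astype(int)
for v in range(270,360,5): print(v,*["%3d"%x for x in g[v,280:360:4]])
E
```

```text
11.7333 [426.6  32.6  87.1] [[-0.9736, -0.2281, -0.0002], [-0.2281, 0.9736, -0.0002], [0.0002, -0.0002, -1.0]] 15.111229929735227 60.50760626792908 [-0.93981356 -1.34170092  0.54444703]
[(np.int32(55), [321.0, 215.0])]
270 129 122  88 127 127  65  18  19  21  20  20  19  24  19  18  21 119 126 123  90
275 124  99 125 127 106  55  22  24  27  24  23  26  27  24  22  14 103 125 125 123
280 100 121 122 122 121  45  30  32  35  33  31  33  33  37  32  31  74 121 121 118
285 126 124 124 116 123  33  30  33  33  36  35  35  35  36  33  30  44 123 124 122
290 124 123 116 143 144  41  30  33  36  37  39  37  37  35  36  30  62 145 144 128
295 114 124 119 147 143  42  31  34  36  34  37  38  35  33  35  29  62 145 143 124
300  39  39 137 145 142  46  29  34  37  35  38  39  34  37  33  28  47 146 144 141
305  37  37 147 147 146  34  27  35  36  35  36  35  36  36  35  29  31 148 146 145
310  40  65 146 145 144  25  30  34  36  37  36  35  37  33  34  30  24 144 146 146
315  35 104 146 144 141  22  31  34  35  36  35  37  37  36  31  27  27 135 146 144
320  34 137 144 146 121  27  32  34  36  36  37  34  33  36  34  30  26 110 144 146
325  32 146 147 145  92  28  31  35  32  36  35  37  38  37  35  30  24  80 145 147
330  51 160 204 210  93  35  28  33  36  35  36  36  32  35  33  29  30  82 177 138
335  32  34  36 204 146  46  27  33  34  39  37  37  33  35  32  20  35  75 156  34
340  41  32  34  96 111  55  29  24  27  32  36  34  37  33  26  18  28  59  72  32
345  33  30  30  31  34  35  20  20  24  23  25  25  27  35  25  21  30  34  31  33
350  32  31  27  24  33  31  21  21  22  23  26  21  24  22  23  19  29  32  26  26
355  31  29  24  26  31  32  20  22  19  24  26  22  25  19  21  22  26  33  25  27
```

```bash
cat > sock.py <<'E'
from red import *
def frame(psi):
    n=np.array([-np.sin(np.radians(25))*np.cos(psi),-np.sin(np.radians(25))*np.sin(psi),np.cos(np.radians(25))])
    y=np.array([-np.sin(psi),np.cos(psi),0]); x=np.cross(y,n); return np.c_[x,y,n]
def rect(p,c,F,h=60,s=4):
    a=np.arange(-h,h,1/s); U,V=np.meshgrid(a,a); X=c+U[...,None]*F[:,0]+V[...,None]*F[:,1]
    q=proj(p,X.reshape(-1,3)).reshape(U.shape+(2,)).astype(np.float32)
    return cv2.remap(p["img"],q[...,0],q[...,1],cv2.INTER_CUBIC)
def analyse(name,p,c,psi):
    F=frame(psi); I=rect(p,c,F); g=cv2.GaussianBlur(I.mean(2),(0,0),3)
    th=np.arange(0,2*np.pi,.05); best=[]
    def prof(cx,cy,r): 
        u=((cx+r*np.cos(th)+60)*4).astype(np.float32);v=((cy+r*np.sin(th)+60)*4).astype(np.float32)
        return cv2.remap(g.astype(np.float32),u[None],v[None],cv2.INTER_LINEAR)[0]
    for r in (37,21):
        f=[]
        for cx in np.arange(-12,12.1,.5):
            for cy in np.arange(-12,12.1,.5):
                f.append((np.median(prof(cx,cy,r+1.5)-prof(cx,cy,r-1.5)),cx,cy))
        f=max(f,key=lambda t:t[0]) ; w=c+F[:,0]*f[1]+F[:,1]*f[2]; best.append((r,np.round(f,1).tolist(),w.round(1).tolist()))
    im=I.astype(int); m=((im[...,0]-np.maximum(im[...,1],im[...,2]))>50).astype(np.uint8)
    n,l,s,ce=cv2.connectedComponentsWithStats(m)
    rd=[(int(s[i,4]),(ce[i]/4-60).round(1).tolist()) for i in range(1,n) if s[i,4]>20]
    print(name,best,rd); return I
E
python3 - <<'E'
from sock import *
o=observe();W=read_camera("wrist");T=read_camera("top");S=read_camera("scene")
R=Ro.from_rotvec(o["ee_rot"]).as_matrix();Rtc=R.T@W["R"].T;ct=R.T@(-W["R"].T@W["t"]-o["tcp_pos"])
print(ct,o["tcp_pos"])
R1=np.array([[0.992,.123,.002],[.123,-.992,0],[.002,0,-1]]);t1=np.array([441,-188,330.7])
C1=t1+R1@ct;Rw=(R1@Rtc).T
W1=dict(W,img=cv2.imread("pics/w1.png")[:,:,::-1].copy(),R=Rw,t=-Rw@C1)
W2=dict(np.load("w2.npz"))
T0=dict(T,img=cv2.imread("pics/top0.png")[:,:,::-1].copy());S0=dict(S,img=cv2.imread("pics/scene0.png")[:,:,::-1].copy())
import pickle;pickle.dump((W1,W2,T0,S0),open("v.pkl","wb"))
c=np.array([577,-187,140.])
for n,p in (("w1",W1),("w2",W2),("top",T0),("scene",S0)): cv2.imwrite(f"pics/r_{n}.png",analyse(n,p,c,np.radians(7))[:,:,::-1])
E
```

```text
[  75.61033043    0.73593047 -183.80935338] [426.64195956  32.52768948  87.0597158 ]
w1 [(37, [43.9, 6.0, -8.0], [583.4, -194.3, 142.5]), (21, [55.2, 6.0, -6.5], [583.2, -192.8, 142.5])] [(330, [-25.9, -21.5]), (311, [32.5, 7.7])]
w2 [(37, [40.4, 2.0, -4.0], [579.3, -190.7, 140.8]), (21, [31.6, -12.0, 5.0], [565.6, -183.4, 134.9])] [(529, [-24.9, -20.3]), (70, [-1.6, -13.8]), (87, [7.3, -12.9]), (26, [11.2, -11.5]), (93, [-3.1, -10.8]), (24, [8.9, -9.6]), (56, [-12.1, -2.9]), (23, [-12.6, 0.6])]
top [(37, [92.1, 3.5, -4.5], [580.7, -191.1, 141.5]), (21, [27.2, 7.5, -1.5], [583.9, -187.7, 143.2])] [(43, [59.6, -22.0]), (512, [-25.7, -18.8]), (58, [15.1, -17.5]), (521, [32.5, 10.4])]
scene [(37, [24.3, -2.0, -4.0], [575.7, -191.2, 139.2]), (21, [5.7, -5.5, 12.0], [570.6, -175.7, 137.7])] []
```

{"fn": "step_arm", "kwargs": {"motion": "-1 0 0 -0.02 0 0 0;-1 0 0 -0.05 0 0 0;-1 0 0 -0.085 0 0 0;-1 0 0 -0.12 0 0 0;-1 0 0 -0.15 0 0 0"}}

```text
t: 12.35
tcp_pos: [426.2, 33.2, 238.8]
ee_rot: [0.362, -3.12, -0.001]
force: [-0.1, -1.4, -2.9]
finger_gap: 15.1
grip_force: 60.1
```

```bash
cat > plan.py <<'E'
from sock import *
PSI=np.radians(7);SLOT=np.radians(26.6);SOCK=np.array([580.3,-191.3,140.]);LT=np.array([0.9,0,12.1])
def rtool(turn=0.):  # turn clockwise deg
    F=frame(PSI);a=SLOT-np.radians(turn);d=np.cos(a)*F[:,0]+np.sin(a)*F[:,1];x=-d;z=-F[:,2];return np.c_[x,np.cross(z,x),z]
def delta(p,R,cur=None):
    o=observe();P0=o["tcp_pos"];R0=Ro.from_rotvec(o["ee_rot"]).as_matrix()
    d=R0.T@(p-P0)/1000;r=np.degrees(Ro.from_matrix(R0.T@R).as_rotvec())
    print("t",o["t"],"tcp",P0.round(1),"F",o["force"].round(1),"gap",round(float(o["finger_gap"]),1),"shift",d.round(4),"rv",r.round(2),"rows",np.linalg.norm(d)/.0417,np.linalg.norm(r)/7.16)
def lampgoal(h,turn=0,off=(0,0)):
    R=rtool(turn);F=frame(PSI);L=SOCK+h*F[:,2]+off[0]*F[:,0]+off[1]*F[:,1];return L-R@LT,R
def lampinsock():
    o=observe();R=Ro.from_rotvec(o["ee_rot"]).as_matrix();F=frame(PSI);L=o["tcp_pos"]+R@LT
    x=F.T@(-R[:,0]);print("lamp in sock plane",(F.T@(L-SOCK)).round(2),"turn cw",round(np.degrees(SLOT-np.arctan2(x[1],x[0])),1),"tilt",np.degrees(np.arccos(-R[:,2]@F[:,2])).round(2),"F plane",(F.T@o["force"]).round(1),"M",o["ft_torque"].round(2))
E
python3 - <<'E'
from plan import *
g,R=lampgoal(80);print(g.round(1));delta(g,R);print(observe()["joints"].round(2))
E
```

```text
[ 542.3 -195.6  223.8]
t 12.35 tcp [426.2  33.2 238.8] F [-0.1 -1.4 -2.9] gap 15.1 shift [-0.0606 -0.2493  0.0148] rv [  7.15 -24.11 -20.04] rows 6.163108039086906 4.490991146469378
[ 0.48  0.26 -0.84  2.15  0.26  0.83  1.28]
```

{"fn": "step_arm", "kwargs": {"motion": "-1 0 -0.03 0 0 0 0;-1 0 -0.07 0 0 0 0;-1 0 -0.11 0 0 0 0;-1 0 -0.15 0 0 0 0;-1 -0.01 -0.185 0 0 0 0"}}

```text
t: 12.77
tcp_pos: [476.8, -148.3, 236.8]
ee_rot: [0.358, -3.119, 0.002]
force: [-0.5, 0.6, -2.3]
finger_gap: 15.1
grip_force: 60.1
```

```bash
python3 - <<'E'
from plan import *
g,R=lampgoal(80);print(g.round(1));delta(g,R);print(observe()["joints"].round(2))
E
```

```text
[ 542.3 -195.6  223.8]
t 12.7667 tcp [ 476.8 -148.3  236.8] F [-0.5  0.6 -2.3] gap 15.1 shift [-0.0531 -0.0609  0.0129] rv [  7.05 -24.25 -20.15] rows 1.9613138532589929 4.512766104184598
[ 0.76  0.35 -0.75  2.02  0.31  0.88  1.64]
```

{"fn": "step_arm", "kwargs": {"motion": "-1 -0.01 -0.012 0.003 1.4 -4.8 -4;-1 -0.021 -0.024 0.006 2.8 -9.7 -8;-1 -0.032 -0.036 0.009 4.2 -14.5 -12;-1 -0.043 -0.049 0.011 5.6 -19.4 -16;-1 -0.053 -0.061 0.013 7.05 -24.25 -20.15"}}

```text
t: 13.18
tcp_pos: [544.5, -192.3, 224.5]
ee_rot: [-0.789, 2.586, -0.103]
force: [1.1, -1.0, -2.9]
finger_gap: 15.4
grip_force: 60.1
```

{"fn": "step_arm", "kwargs": {"motion": "-1 0 0 0 0 0 0;-1 0 0 0 0 0 0"}}

```text
t: 13.35
tcp_pos: [542.3, -193.4, 222.8]
ee_rot: [-0.779, 2.597, -0.098]
force: [-0.2, 0.4, -2.5]
finger_gap: 15.3
grip_force: 60.2
```

```bash
python3 - <<'E'
from plan import *
g,R=lampgoal(80);delta(g,R);print(observe()["joints"].round(2));lampinsock()
W=read_camera("wrist");np.savez("w5.npz",**{k:W[k] for k in ("img","K","k1","R","t")})
T=read_camera("top")
o=observe();Rt=Ro.from_rotvec(o["ee_rot"]).as_matrix()
print("reds",reds(W,200,100,450,300))
F=frame(PSI)
print("expected near mark",proj(W,SOCK-32.6*(np.cos(SLOT)*F[:,0]+np.sin(SLOT)*F[:,1])),"lamp mark",proj(W,o["tcp_pos"]+Rt@(LT+[30.5,0,-6])))
cv2.imwrite("pics/c6.png",cv2.resize(W["img"][100:400,140:500,::-1],None,fx=2,fy=2,interpolation=cv2.INTER_CUBIC))
E
```

```text
t 13.35 tcp [ 542.3 -193.4  222.8] F [-0.2  0.4 -2.5] gap 15.3 shift [ 0.0007 -0.002  -0.001 ] rv [ 0.15 -0.04 -0.22] rows 0.05744781361938398 0.03791736867516774
[ 1.05  0.38 -0.89  2.18  0.42  0.32  2.05]
lamp in sock plane [-0.26  2.18 78.97] turn cw 0.2 tilt 0.16 F plane [-1.2  0.4 -2.2] M [-0.02  0.69 -0.02]
reds [(np.int32(30), [317.2, 188.7]), (np.int32(50), [321.0, 214.5]), (np.int32(27), [203.0, 297.8]), (np.int32(10), [219.7, 295.2])]
expected near mark [[318.58215374 185.96717341]] lamp mark [[321.52563247 218.77959161]]
```

View pics/c6.png

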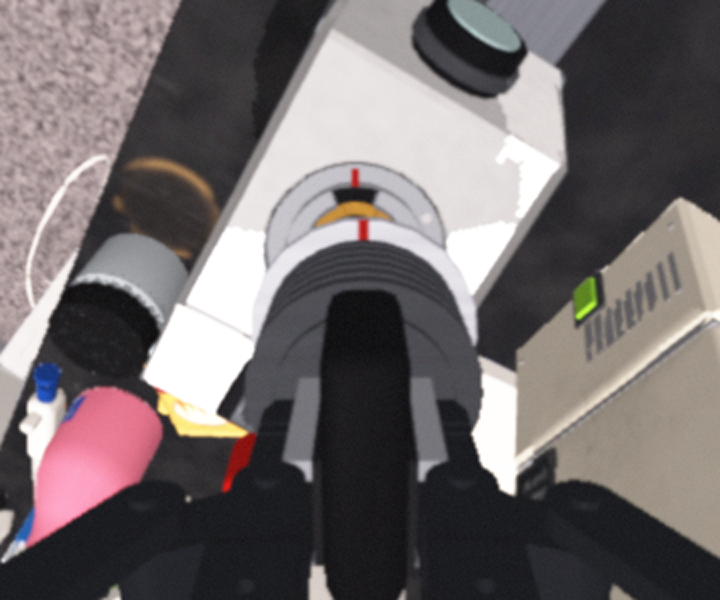

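```bash
python3 - <<'E'
from plan import *
W=dict(np.load("w5.npz"));o=observe();R=Ro.from_rotvec(o["ee_rot"]).as_matrix();P=o["tcp_pos"];F=frame(PSI)
g=cv2.GaussianBlur(W["img"].astype(np.float32).mean(2),(0,0),.8)
def edge(fun,c0,r,angs,sign):
    # c0 + radial search in plane; fun(a,rr)->world
    out=[]
    for a in angs:
        rr=np.arange(r-5,r+5.1,.1);q=proj(W,np.array([fun(a,x) for x in rr])).astype(np.float32)
        v=cv2.remap(g,q[None,:,0],q[None,:,1],cv2.INTER_LINEAR)[0];d=np.gradient(v)*sign;i=d.argmax();out.append((a,rr[i],d[i]))
    return np.array(out)
def run(n,fun,r,sign,angs):
    E=edge(fun,None,r,angs,sign);x=E[:,1]*np.cos(E[:,0]);y=E[:,1]*np.sin(E[:,0])
    f=least_squares(lambda q:np.hypot(x-q[0],y-q[1])-r,[0,0],loss="soft_l1",f_scale=.3)
    print(n,f.x.round(2),np.round(E[:,1]-r,1).tolist(),np.round(f.fun,1).tolist())
A=np.radians(np.arange(-55,56,5))
for z in (0,6):
  for s in (-1,1): run(f"lamp z{z} s{s}",lambda a,rr:P+R@(LT+[rr*np.cos(a),rr*np.sin(a),-z]),33,s,A)
# ring in tool axes at socket plane
for s in (-1,1): run(f"ring s{s}",lambda a,rr:SOCK+R@np.array([rr*np.cos(a),rr*np.sin(a),0]),37,s,np.radians(np.arange(-50,51,5)))
for c in ([317.2,188.7],): 
    oo,v=ray(W,c);q=oo+v*((SOCK-oo)@F[:,2])/(v@F[:,2]);print("sock mark in tool axes rel SOCK",R.T@(q-SOCK))
oo,v=ray(W,[321.,214.5]);C=P+R@(LT+[0,0,-6]);q=oo+v*((C-oo)@R[:,2])/(v@R[:,2]);print("lamp mark rel LT",R.T@(q-C))
E
```

```text
lamp z0 s-1 [ 1.32 -0.46] [0.7, 1.0, 1.2, 1.2, 0.9, 1.1, 1.4, 1.5, 1.4, 1.6, 1.8, 4.9, 1.7, 1.5, 1.1, 1.0, 1.3, 0.7, 0.6, 1.0, -0.1, -0.4, -1.7] [-0.4, -0.2, -0.1, -0.1, -0.4, -0.3, 0.0, 0.1, 0.0, 0.2, 0.4, 3.6, 0.4, 0.3, -0.0, -0.1, 0.3, -0.2, -0.2, 0.3, -0.7, -0.9, -2.1]
lamp z0 s1 [-5.01 -0.11] [-3.8, -4.3, -4.4, -4.3, -4.4, -4.6, -4.4, -4.6, -4.6, -4.5, -4.1, 3.3, -4.1, -4.4, -4.5, -4.7, -4.5, -4.6, -4.6, -4.4, -4.7, -4.5, -4.5] [-0.7, -0.9, -0.7, -0.4, -0.2, -0.2, 0.2, 0.1, 0.2, 0.4, 0.9, 8.3, 0.9, 0.6, 0.4, 0.1, 0.1, -0.1, -0.3, -0.3, -0.9, -1.0, -1.3]
lamp z6 s-1 [ 2.29 -0.31] [0.4, 1.7, 1.5, 1.8, 1.6, 1.9, 2.2, 2.6, 2.5, 2.6, 2.9, -1.3, 2.8, 2.7, 2.1, 2.2, 2.0, 1.8, 1.7, 1.5, 0.0, 0.2, -0.4] [-1.1, 0.0, -0.3, -0.1, -0.4, -0.2, -0.0, 0.3, 0.2, 0.3, 0.6, -3.6, 0.5, 0.5, -0.0, 0.2, 0.1, -0.0, 0.0, -0.0, -1.3, -1.0, -1.4]
lamp z6 s1 [-3.61 -0.19] [-3.8, -3.5, -3.5, -3.5, -3.2, -3.3, -3.1, -3.2, -2.9, -2.9, -3.0, -3.0, -2.7, -2.9, -3.1, -3.4, -3.2, -3.5, -3.4, -3.5, -3.7, -3.8, -4.1] [-1.7, -1.2, -1.0, -0.8, -0.3, -0.2, 0.1, 0.2, 0.6, 0.6, 0.6, 0.6, 0.9, 0.7, 0.4, 0.1, 0.2, -0.2, -0.3, -0.5, -0.9, -1.2, -1.7]
ring s-1 [-1.92 -1.12] [-0.8, -0.9, -0.9, -1.0, -0.9, -1.5, -1.4, -1.5, -2.1, -1.3, -1.2, -1.8, -2.2, -1.9, -2.0, -2.3, -2.4, -2.4, -2.2, -2.2, -2.6] [-0.4, -0.3, -0.1, -0.0, 0.3, -0.2, 0.1, 0.1, -0.4, 0.5, 0.7, 0.2, -0.1, 0.3, 0.2, -0.1, -0.2, -0.2, -0.0, -0.0, -0.5]
ring s1 [ 0.23 -1.3 ] [1.3, 1.2, 0.8, 0.7, 1.0, 0.7, 0.9, 0.4, 0.2, 1.0, 0.6, 0.0, -0.6, -0.4, -0.6, -0.3, -0.2, -0.6, -0.7, -0.1, -0.9] [0.2, 0.1, -0.2, -0.2, 0.2, -0.0, 0.3, -0.1, -0.2, 0.7, 0.4, -0.1, -0.6, -0.3, -0.3, 0.1, 0.3, -0.0, -0.0, 0.7, -0.0]
sock mark in tool axes rel SOCK [30.45933858 -1.11620432 -0.03682084]
lamp mark rel LT [ 3.29323120e+01 -2.78819757e-01  1.95399252e-14]
```

```bash
python3 - <<'E'
from plan import *
W=dict(np.load("w5.npz"));o=observe();R=Ro.from_rotvec(o["ee_rot"]).as_matrix()
q=SOCK+R@np.array([-2.0,-1.1,0]);S2=atz(W,proj(W,q)[0],140);print("old",SOCK,"new",S2)
S2=S2.round(1)
s=open("plan.py").read().replace("SOCK=np.array([580.3,-191.3,140.])",f"SOCK=np.array({S2.tolist()})").replace("LT=np.array([0.9,0,12.1])","LT=np.array([2.2,-0.4,12.1])")
open("plan.py","w").write(s)
E
python3 - <<'E'
from plan import *
lampinsock();g,R=lampgoal(35);delta(g,R)
E
```

```text
old [ 580.3 -191.3  140. ] new [ 583.12194881 -190.90771014  140.        ]
lamp in sock plane [-1.36  2.52 80.59] turn cw 0.0 tilt 0.11 F plane [-0.6 -0.9 -2.4] M [-0.07  0.66 -0.01]
t 13.45 tcp [ 544.1 -191.8  224.2] F [ 0.6 -0.9 -2.4] gap 14.9 shift [-0.0001 -0.0029  0.0456] rv [ 0.09  0.07 -0.03] rows 1.0954231754610524 0.01639429654454869
```

{"fn": "step_arm", "kwargs": {"motion": "-1 0 -0.001 0.02 0 0 0;-1 0 -0.002 0.03 0 0 0;-1 0 -0.002 0.03 0 0 0;-1 0 -0.002 0.03 0 0 0;-1 0 -0.002 0.03 0 0 0"}}

```text
t: 13.87
tcp_pos: [558.3, -191.3, 198.1]
ee_rot: [-0.786, 2.591, -0.101]
force: [-0.3, -1.2, -1.6]
finger_gap: 15.4
grip_force: 60.1
```

```bash
python3 - <<'E'
from plan import *
for i in range(5):
    o=observe();W=read_camera("wrist");o2=observe();R=Ro.from_rotvec(o["ee_rot"]).as_matrix()
    print(o["t"],o["tcp_pos"].round(2),o2["tcp_pos"].round(2),(-W["R"].T@W["t"]).round(2),(R.T@(-W["R"].T@W["t"]-o["tcp_pos"])).round(2),o["ee_rot"].round(4))
    if i>2: lampinsock()
np.savez("w6.npz",**{k:W[k] for k in ("img","K","k1","R","t")})
E
```

```text
13.8667 [ 558.31 -191.32  198.05] [ 558.22 -191.75  198.11] [ 424.84 -241.73  335.77] [  74.92    0.34 -183.6 ] [-0.7864  2.5909 -0.1008]
13.9167 [ 558.22 -191.75  198.11] [ 558.08 -192.07  198.08] [ 424.65 -242.04  335.79] [  74.91    0.36 -183.61] [-0.7855  2.5908 -0.1013]
13.9667 [ 558.08 -192.07  198.08] [ 557.95 -192.36  197.96] [ 424.48 -242.32  335.74] [  74.93    0.34 -183.6 ] [-0.7849  2.5909 -0.1015]
14.0167 [ 557.95 -192.36  197.96] [ 557.86 -192.56  197.84] [ 424.34 -242.55  335.64] [  74.91    0.34 -183.61] [-0.7844  2.5911 -0.1016]
lamp in sock plane [-0.2   0.09 50.99] turn cw -0.1 tilt 0.15 F plane [-1.8  0.2 -2.3] M [-0.05  0.76  0.05]
14.0667 [ 557.86 -192.56  197.84] [ 557.82 -192.66  197.74] [ 424.24 -242.71  335.53] [  74.91    0.34 -183.62] [-0.784   2.5913 -0.1016]
lamp in sock plane [-0.29  0.   50.92] turn cw -0.0 tilt 0.15 F plane [-1.3 -0.7 -2. ] M [-0.1   0.65  0.04]
```

```bash
cat > fit.py <<'E'
from plan import *
def fitall(W,P,R,amax=45):
    F=frame(PSI);g=cv2.GaussianBlur(W["img"].astype(np.float32).mean(2),(0,0),.8)
    def run(n,fun,r,sign,A):
        E=[]
        for a in A:
            rr=np.arange(r-5,r+5.1,.1);q=proj(W,np.array([fun(a,x) for x in rr])).astype(np.float32)
            v=cv2.remap(g,q[None,:,0],q[None,:,1],cv2.INTER_LINEAR)[0];E.append((a,rr[(np.gradient(v)*sign).argmax()]))
        E=np.array(E);x=E[:,1]*np.cos(E[:,0]);y=E[:,1]*np.sin(E[:,0])
        f=least_squares(lambda q:np.hypot(x-q[0],y-q[1])-r,[0,0],loss="soft_l1",f_scale=.3)
        print(n,f.x.round(2),np.round(f.fun,1).tolist());return f.x
    A=np.radians(np.arange(-amax,amax+1,5))
    run("lamp",lambda a,rr:P+R@(LT+[rr*np.cos(a),rr*np.sin(a),0]),33,-1,A)
    run("ring top edge",lambda a,rr:SOCK+R@np.array([rr*np.cos(a),rr*np.sin(a),0]),37,-1,A)
    run("ring outer dark",lambda a,rr:SOCK+R@np.array([rr*np.cos(a),rr*np.sin(a),0]),37,1,A)
    for n,c in reds(W,270,120,370,260):
        oo,v=ray(W,c);q=oo+v*((SOCK-oo)@F[:,2])/(v@F[:,2]);C=P+R@(LT+[0,0,-6]);q2=oo+v*((C-oo)@R[:,2])/(v@R[:,2])
        print("mark",n,c,"as sock",(R.T@(q-SOCK)).round(2)[:2],"as lamp",(R.T@(q2-C)).round(2)[:2])
E
python3 - <<'E'
from fit import *
fitall(dict(np.load("w6.npz")),np.array([557.86,-192.56,197.84]),Ro.from_rotvec([-.784,2.5913,-.1016]).as_matrix())
E
```

```text
lamp [-2.64  0.06] [6.8, -0.6, -0.6, -0.2, -0.2, -0.3, -0.2, 0.2, 2.7, 3.2, 3.0, 0.5, 0.1, -0.1, -0.2, 0.1, -0.2, -0.4, -0.1]
ring top edge [ 0.42 -0.16] [-0.2, -0.1, -0.2, 0.1, -0.0, -0.0, 0.1, 0.5, -0.2, 0.4, 0.3, 0.3, 0.1, -0.0, -0.0, -0.1, -0.4, -0.2, -0.1]
ring outer dark [ 2.29 -0.19] [0.5, 0.0, 0.0, 0.0, 0.1, 0.1, -0.1, -0.1, -0.1, -3.3, 0.2, -0.3, 0.0, -0.3, -0.2, 0.2, -0.0, 0.4, 0.5]
mark 45 [320.7, 191.2] as sock [32.41 -0.11] as lamp [41.7  -0.05]
mark 50 [321.0, 214.5] as sock [15.54  0.07] as lamp [28.74  0.09]
```

```bash
sed -i 's/LT=np.array(\[2.2,-0.4,12.1\])/LT=np.array([0.7,-0.1,12.1])/' plan.py; python3 - <<'E'
from fit import *
fitall(dict(np.load("w6.npz")),np.array([557.86,-192.56,197.84]),Ro.from_rotvec([-.784,2.5913,-.1016]).as_matrix())
lampinsock();g,R=lampgoal(16);delta(g,R)
E
```

```text
lamp [-1.21 -0.09] [0.0, -0.2, -0.5, -0.3, -0.3, 0.2, 0.0, 0.3, 3.6, 3.3, 2.9, 0.3, -0.1, -0.5, -0.1, -0.2, -0.3, -0.1, 0.0]
ring top edge [ 0.42 -0.16] [-0.2, -0.1, -0.2, 0.1, -0.0, -0.0, 0.1, 0.5, -0.2, 0.4, 0.3, 0.3, 0.1, -0.0, -0.0, -0.1, -0.4, -0.2, -0.1]
ring outer dark [ 2.29 -0.19] [0.5, 0.0, 0.0, 0.0, 0.1, 0.1, -0.1, -0.1, -0.1, -3.3, 0.2, -0.3, 0.0, -0.3, -0.2, 0.2, -0.0, 0.4, 0.5]
mark 45 [320.7, 191.2] as sock [32.41 -0.11] as lamp [43.2  -0.35]
mark 50 [321.0, 214.5] as sock [15.54  0.07] as lamp [30.24 -0.21]
lamp in sock plane [ 0.91  0.94 50.92] turn cw -0.0 tilt 0.15 F plane [-1.3 -0.7 -2. ] M [-0.1   0.65  0.04]
t 14.1167 tcp [ 557.8 -192.7  197.7] F [-0.2 -0.7 -2.4] gap 15.6 shift [ 0.0013 -0.0004  0.0349] rv [-0.01  0.15  0.04] rows 0.8380131203662358 0.021792531571885057
```

{"fn": "step_arm", "kwargs": {"motion": "-1 0.0015 -0.0004 0.01 0 0.15 0;-1 0.0015 -0.0004 0.02 0 0.15 0;-1 0.0015 -0.0004 0.024 0 0.15 0;-1 0.0015 -0.0004 0.024 0 0.15 0;-1 0.0015 -0.0004 0.024 0 0.15 0"}}

```text
t: 14.53
tcp_pos: [567.0, -192.2, 175.1]
ee_rot: [-0.785, 2.594, -0.101]
force: [-1.1, 0.0, -2.2]
finger_gap: 15.0
grip_force: 60.0
```

{"fn": "step_arm", "kwargs": {"motion": "-1 0 0 0 0 0 0;-1 0 0 0 0 0 0;-1 0 0 0 0 0 0;-1 0 0 0 0 0 0"}}

```text
t: 14.87
tcp_pos: [567.0, -192.6, 175.3]
ee_rot: [-0.784, 2.594, -0.102]
force: [0.2, -0.9, -2.9]
finger_gap: 15.5
grip_force: 60.0
```

```bash
sed -i 's/LT=np.array(\[0.7,-0.1,12.1\])/LT=np.array([0.5,-0.1,12.1])/' plan.py; python3 - <<'E'
from fit import *
o=observe();W=read_camera("wrist");fitall(W,o["tcp_pos"],Ro.from_rotvec(o["ee_rot"]).as_matrix(),35)
lampinsock();g,R=lampgoal(16);delta(g,R)
E
```

```text
lamp [-0.86 -0.14] [-0.3, -0.0, 0.0, -0.5, -0.5, 0.4, 0.6, 0.9, 0.7, 0.6, -0.4, -0.6, -0.1, 0.1, -0.5]
ring top edge [ 0.76 -0.18] [-0.3, -0.1, -0.3, 0.1, 0.1, 0.1, 0.1, 0.3, -0.0, 0.1, 0.1, 0.0, -0.2, -0.1, -0.3]
ring outer dark [ 2.37 -0.26] [0.0, -0.2, 0.2, 0.1, 0.0, 0.1, -0.1, -3.4, 0.1, -0.2, 0.1, 0.2, -0.1, 0.2, -0.1]
mark 56 [321.2, 200.2] as sock [32.41 -0.12] as lamp [38.46 -0.05]
mark 50 [321.0, 214.5] as sock [23.01 -0.26] as lamp [30.44 -0.18]
lamp in sock plane [-2.100e-01 -2.000e-02  2.669e+01] turn cw -0.0 tilt 0.01 F plane [-0.8 -0.1 -2.1] M [-0.12  0.76 -0.01]
t 14.9167 tcp [ 567.  -192.6  175.2] F [ 0.2 -0.  -2.2] gap 15.4 shift [-0.0002 -0.0001  0.0107] rv [ 0.01 -0.    0.04] rows 0.25644923849524237 0.00589846786961703
```

{"fn": "step_arm", "kwargs": {"motion": "-1 0 0 0.003 0 0 0;-1 0 0 0.006 0 0 0;-1 0 0 0.009 0 0 0;-1 0 0 0.012 0 0 0;-1 0 0 0.012 0 0 0"}}

```text
t: 15.33
tcp_pos: [572.2, -191.6, 163.6]
ee_rot: [-0.785, 2.594, -0.101]
force: [-0.1, 0.0, -2.6]
finger_gap: 15.2
grip_force: 60.2
```

```bash
python3 - <<'E'
from fit import *
lampinsock();g,R=lampgoal(0);delta(g,R)
E
```

```text
lamp in sock plane [-0.26  0.32 13.92] turn cw -0.1 tilt 0.06 F plane [-1.2  0.  -2.3] M [-0.13  0.7   0.01]
t 15.3333 tcp [ 572.2 -191.6  163.6] F [-0.1  0.  -2.6] gap 15.2 shift [-0.0001 -0.0004  0.0139] rv [ 0.06 -0.01  0.06] rows 0.33389315791256746 0.011948643206650749
```

{"fn": "step_arm", "kwargs": {"motion": "-1 0 0 0.003 0 0 0;-1 0 0 0.006 0 0 0;-1 0 0 0.009 0 0 0;-1 0 0 0.012 0 0 0;-1 0 0 0.013 0 0 0"}}

```text
t: 15.75
tcp_pos: [577.7, -191.2, 152.2]
ee_rot: [-0.785, 2.594, -0.102]
force: [-3.6, -1.3, 5.1]
finger_gap: 15.3
grip_force: 61.3
```

```bash
python3 - <<'E'
from fit import *
o=observe();W=read_camera("wrist");fitall(W,o["tcp_pos"],Ro.from_rotvec(o["ee_rot"]).as_matrix(),35)
lampinsock();g,R=lampgoal(0);delta(g,R)
E
```

```text
lamp [ 5.19 -0.39] [0.1, 0.3, -0.1, 0.1, -0.0, -6.2, -0.1, -0.1, -6.1, 0.1, 0.2, 0.2, 0.3, 0.2, -5.0]
ring top edge [ 0.81 -0.29] [-0.4, -0.0, 0.0, 0.0, -0.1, 0.3, 0.1, 0.2, -5.7, 0.3, 0.1, 0.0, -0.0, -0.1, -0.3]
ring outer dark [ 2.35 -0.32] [0.0, 0.0, -0.1, -0.0, 0.0, 0.1, -0.1, -0.2, 0.1, -0.1, 0.2, -0.1, 0.0, -0.0, -0.0]
mark 88 [321.0, 210.7] as sock [31.13 -0.08] as lamp [32.61 -0.18]
lamp in sock plane [-0.18  0.08  1.24] turn cw -0.1 tilt 0.02 F plane [-1.2 -0.2  6.4] M [-0.34  0.83 -0.12]
t 15.8 tcp [ 577.7 -191.2  152.2] F [-3.8 -0.7  5.3] gap 15.2 shift [-0.0001 -0.0001  0.0012] rv [ 0.02 -0.01  0.06] rows 0.03010855064144321 0.008534595521409227
```

{"fn": "step_arm", "kwargs": {"motion": "-1 0 0 0.001 0 0 0;-1 0 0 0.0018 0 0 0;-1 0 0 0.0018 0 0 0"}}

```text
t: 16.05
tcp_pos: [577.9, -191.0, 151.9]
ee_rot: [-0.785, 2.594, -0.104]
force: [-14.1, 1.5, 22.8]
finger_gap: 15.4
grip_force: 64.2
```

{"fn": "step_arm", "kwargs": {"motion": "-1 0 0 0 0 0 5;-1 0 0 0 0 0 11;-1 0 -0.0001 0 0 0 17;-1 0 -0.0002 0 0 0 23;-1 0 -0.0002 0 0 0 29"}}

```text
t: 16.47
tcp_pos: [579.9, -191.4, 152.8]
ee_rot: [-0.105, 2.701, 0.048]
force: [-8.1, -0.1, 19.9]
finger_gap: 15.5
grip_force: 63.4
```

```bash
python3 - <<'E'
from fit import *
lampinsock();g,R=lampgoal(0,62);delta(g,R);print(observe()["joints"].round(2))
E
```

```text
lamp in sock plane [ 2.01 -0.21  0.9 ] turn cw 29.1 tilt 0.22 F plane [ 1.1  0.9 21.5] M [-0.49  0.43  0.13]
t 16.4667 tcp [ 579.9 -191.4  152.8] F [-8.1 -0.1 19.9] gap 15.5 shift [ 0.002  -0.0002  0.0009] rv [-1.000e-02  2.300e-01  3.287e+01] rows 0.05283141250033132 4.590526862611303
[ 0.71  0.46 -0.51  2.21  0.37  0.12  1.58]
```

{"fn": "step_arm", "kwargs": {"motion": "-1 0.0003 0 0 0 0 6;-1 0.0006 0 0 0 0 12;-1 0.0008 0 0 0 0 18"}}

```text
t: 16.72
tcp_pos: [579.8, -192.0, 152.8]
ee_rot: [0.32, 2.69, 0.142]
force: [-6.5, -1.6, 17.7]
finger_gap: 15.6
grip_force: 63.1
```

```bash
python3 - <<'E'
from fit import *
lampinsock();g,R=lampgoal(0,62);delta(g,R);print(observe()["joints"].round(2))
E
```

```text
lamp in sock plane [ 1.88 -0.62  0.89] turn cw 47.2 tilt 0.3 F plane [ 1.4 -0.8 18.8] M [-0.72 -0.01  0.04]
t 16.7167 tcp [ 579.8 -192.   152.8] F [-6.5 -1.6 17.7] gap 15.6 shift [ 0.0019 -0.0002  0.0009] rv [ 0.02  0.3  14.84] rows 0.050717858447042005 2.0734396904814196
[ 0.69  0.45 -0.47  2.21  0.24  0.11  1.4 ]
```

{"fn": "step_arm", "kwargs": {"motion": "-1 0.0003 0 0 0 0 6;-1 0.0003 0 0 0 0 12;-1 0.0003 0 0 0 0 15;-1 0.0003 0 0 0 0 15;-1 0.0003 0 0 0 0 15"}}

```text
t: 17.13
tcp_pos: [579.2, -192.8, 152.4]
ee_rot: [0.668, 2.638, 0.216]
force: [-6.4, -3.7, 16.5]
finger_gap: 15.0
grip_force: 62.9
```

```bash
python3 - <<'E'
from fit import *
lampinsock();print(observe()["joints"].round(2))
o=observe();W=read_camera("wrist");fitall(W,o["tcp_pos"],Ro.from_rotvec(o["ee_rot"]).as_matrix(),35)
E
```

```text
lamp in sock plane [ 1.09 -1.21  0.85] turn cw 62.0 tilt 0.29 F plane [ 0.8 -2.9 17.9] M [-1.11  0.21 -0.41]
[ 0.67  0.45 -0.45  2.22  0.14  0.11  1.24]
lamp [-0.74  0.2 ] [0.2, -0.2, -0.0, -0.5, -0.0, -0.2, 0.3, 3.3, 0.2, 0.3, -0.2, -0.2, 0.1, -0.1, -0.1]
ring top edge [ 0.18 -1.1 ] [-0.4, -0.2, 0.1, -0.0, 0.0, -0.1, 0.1, 0.0, 0.4, 0.6, 0.2, -0.1, -0.1, -0.3, -0.4]
ring outer dark [ 1.86 -0.94] [-0.1, -0.1, -0.1, 0.0, -0.0, 0.0, -0.1, 0.4, 0.1, 0.1, 0.1, 0.4, -0.2, -0.3, -0.1]
mark 45 [320.1, 214.8] as sock [27.99 -0.36] as lamp [3.115e+01 3.000e-02]
mark 3 [270.0, 236.0] as sock [ 15.32 -29.7 ] as lamp [ 18.93 -28.3 ]
```

{"fn": "step_arm", "kwargs": {"motion": "1 0 0 0 0 0 0;1 0 0 0 0 0 0;1 0 0 0 0 0 0;1 0 0 0 0 0 0;1 0 0 0 0 0 0"}}

```text
t: 17.6
tcp_pos: [577.5, -191.0, 150.2]
ee_rot: [0.667, 2.644, 0.219]
force: [-0.3, 0.5, 0.3]
finger_gap: 74.8
grip_force: 0.0
```

{"fn": "step_arm", "kwargs": {"motion": "1 0 0 0 0 0 0;1 0 0 0 0 0 0;1 0 0 -0.02 0 0 0;1 0 0 -0.055 0 0 0;1 0 0 -0.09 0 0 0"}}

```text
t: 18.02
tcp_pos: [538.9, -194.8, 231.6]
ee_rot: [0.666, 2.647, 0.221]
force: [0.7, -0.8, 0.8]
finger_gap: 85.3
grip_force: 0.0
```

{"fn": "step_arm", "kwargs": {"motion": "1 0 0 -0.03 0 0 0;1 0 0 -0.05 0 0 0;1 0 0 -0.05 0 0 0;1 0 0 -0.05 0 0 0"}}

```text
t: 18.35
tcp_pos: [518.6, -199.5, 278.0]
ee_rot: [0.669, 2.642, 0.216]
force: [0.3, -0.7, 0.1]
finger_gap: 85.5
grip_force: 0.0
```

```bash
python3 - <<'E'
from fit import *
lampinsock();o=observe();print(o["joints"].round(2));W=read_camera("wrist");T=read_camera("top")
cv2.imwrite("pics/c7.png",np.hstack([cv2.resize(W["img"][100:400,200:450,::-1],(500,600)),cv2.resize(T["img"][180:300,395:455,::-1],(300,600))]))
F=frame(PSI)
for h in (6,11.5):
    C=SOCK+h*F[:,2]
    for n,c in reds(W,200,100,450,330):
        oo,v=ray(W,c);q=F.T@(oo+v*((C-oo)@F[:,2])/(v@F[:,2])-C);print(h,n,c,q.round(1),np.hypot(q[0],q[1]).round(1),"cw",(26.6-np.degrees(np.arctan2(q[1],q[0]))).round(1))
E
```

```text
lamp in sock plane [ -1.11  -0.5  140.5 ] turn cw 62.0 tilt 0.13 F plane [ 0.3 -0.8 -0. ] M [-0.08  0.4   0.02]
[ 1.07  0.24 -0.79  2.15 -0.03  0.42  1.42]
6 16 [320.1, 181.5] [-26.3  16.3   0. ] 30.9 cw -121.6
6 5 [289.4, 195.8] [-32.2 -15.3  -0. ] 35.7 cw 181.2
6 1109 [371.7, 309.8] [114.6 -17.6   0. ] 116.0 cw 35.4
6 9 [381.8, 287.6] [99.2  4.8  0. ] 99.3 cw 23.8
11.5 16 [320.1, 181.5] [-26.9  16.8   0. ] 31.7 cw -121.4
11.5 5 [289.4, 195.8] [-32.7 -14.3   0. ] 35.7 cw 183.0
11.5 1109 [371.7, 309.8] [111.7 -16.6   0. ] 112.9 cw 35.1
11.5 9 [381.8, 287.6] [96.5  5.5  0. ] 96.7 cw 23.4
```

View pics/c7.png

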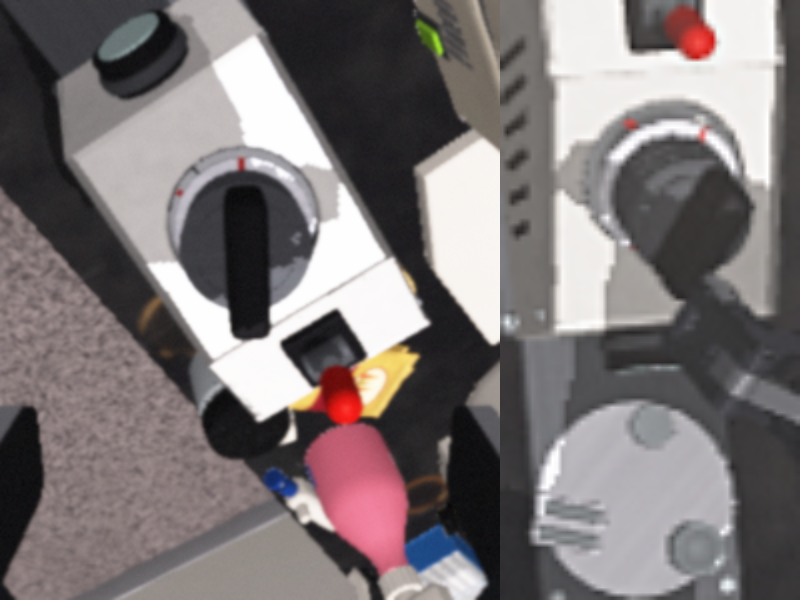

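```bash
cat >> plan.py <<'E'
def down(yaw):
    a=np.radians(yaw);x=np.array([np.cos(a),np.sin(a),0]);z=np.array([0,0,-1.]);return np.c_[x,np.cross(z,x),z]
E
python3 - <<'E'
from plan import *
delta(np.array([474,-235,265.]),down(142))
E
```

```text
t 18.45 tcp [ 518.4 -198.6  276.5] F [-0.3  0.3 -0.5] gap 85.7 shift [ 0.022  -0.0533 -0.0101] rv [16.15 19.06  9.47] rows 1.4045050198350904 3.7308143489091927
```

{"fn": "step_arm", "kwargs": {"motion": "1 0.022 -0.0533 -0.01 4 5 2.4;1 0.022 -0.0533 -0.01 8 10 4.8;1 0.022 -0.0533 -0.01 12 14.5 7.2;1 0.022 -0.0533 -0.01 16.15 19.06 9.47;1 0.022 -0.0533 -0.01 16.15 19.06 9.47"}}

```text
t: 18.87
tcp_pos: [478.4, -232.7, 264.6]
ee_rot: [-1.016, -2.968, 0.001]
force: [0.9, 1.3, 1.0]
finger_gap: 85.6
grip_force: 0.0
```

{"fn": "step_arm", "kwargs": {"motion": "1 0 0 0 0 0 0;1 0 0 0 0 0 0;1 0 0 0 0 0 0"}}

```text
t: 19.12
tcp_pos: [473.4, -234.7, 264.7]
ee_rot: [-1.021, -2.971, -0.0]
force: [-0.9, 0.0, -0.8]
finger_gap: 85.1
grip_force: 0.0
```

```bash
python3 - <<'E'
from plan import *
for i in range(2):
    W=read_camera("wrist")
    for q,z in [("seat_cone",31),("seat_groove",31),("seat_flat",31),("mirror_seat",24)]:
        for a in lm(q,W,1): print(q,a,np.round(atz(W,a[0],z),1))
delta(np.array([474,-235,265.]),down(142))
np.savez("w8.npz",**{k:W[k] for k in ("img","K","k1","R","t")})
# disc: bright blob on plane z=24 rectified
F=np.eye(3);I=rect(W,np.array([434,-204,16.]),F,80,4);g=I.mean(2);cv2.imwrite("pics/r8.png",I[::-1,:,::-1])
m=(g>150).astype(np.uint8);n,l,s,c=cv2.connectedComponentsWithStats(m);i=1+np.argmax(s[1:,4]);print(s[i],c[i]/4-80)
for y in range(0,640,16): print("%4d"%(y/4-80+-204),"".join("%4d"%v for v in g[y,::20]))
E
```

```text
seat_cone ([292.7, 153.9], 0.94) [ 412. -229.   31.]
seat_groove ([345.8, 120.1], 0.58) [ 420.1 -158.    31. ]
seat_flat ([336.8, 181.7], 0.89) [ 469.2 -208.2   31. ]
mirror_seat ([325.3, 150.4], 0.77) [ 432.5 -196.9   24. ]
seat_cone ([293.8, 148.2], 0.57) [ 408.5 -224.8   31. ]
seat_groove ([346.9, 122.4], 0.62) [ 423.6 -159.3   31. ]
seat_flat ([339.2, 179.1], 0.62) [ 469.2 -205.    31. ]
mirror_seat ([325.9, 150.4], 0.81) [ 433.7 -197.2   24. ]
t 19.6167 tcp [ 474.2 -235.   265.8] F [-0.4 -0.4 -0.4] gap 85.4 shift [ 0.0002 -0.0001  0.0008] rv [0.01 0.06 0.01] rows 0.02006336584496646 0.007854116638712818
[   113    136    397    423 108342] [-1.22334367  5.14466689]
-284   35  34  34  34  33  34  35  34  32  33  33  35  36  38  39  40  41  40  40  39  35  36  36  40  40  35  38  37  35  30  31  35
-280   36  34  33  32  34  34  33  35  34  33  32  35  38  37  38  39  41  41  42  38  38  37  36  38  39  35  38  38  33  34  31  32
-276   37  34  32  31  32  34  35  34  29  34  33  37  40  40  34  41  41  43  43  40  40  37  40  42  41  39  40  38  35  30  31  33
-272   34  32  31  
[... 4238 characters left out ...]
61  60  61  62  61  58  87 110
-144   22  23  20  19  23  21  21  18  23  20  18  22 117  49  22  18  23  23  18  19  21  19  16  21  20  21  23  22  27  32  56  62
-140   20  21  19  18  18  16  18  23  19  19  21  18  21  19  19  18  21  25  19  22  20  16  17  18  18  17  13  18  28  29  32  32
-136   19  22  23  20  23  21  21  19  21  21  21  22  22  22  19  19  25  23  23  20  22  19  18  20  17  21  16  28  31  31  32  32
-132   23  22  21  22  23  21  23  22  21  19  21  22  20  22  22  22  26  17  19  19  20  20  18  18  14  19  26  30  31  32  33  33
-128   23  23  22  22  21  22  22  23  24  18  23  21  22  24  19  24  22  21  21  19  19  17  19  19  23  29  28  27  29  29  29  30
```

```bash
python3 - <<'E'
from plan import *
W=dict(np.load("w8.npz"))
def fitc(c,r,z,s,rng=7):
    g=cv2.GaussianBlur(rect(W,np.array([c[0],c[1],z]),np.eye(3),70,4).astype(np.float32).mean(2),(0,0),2);th=np.arange(0,2*np.pi,.05);best=[]
    P=lambda cx,cy,q:cv2.remap(g,((cx+q*np.cos(th)+70)*4).astype(np.float32)[None],((cy+q*np.sin(th)+70)*4).astype(np.float32)[None],1)[0]
    for cx in np.arange(-rng,rng+.1,.5):
        for cy in np.arange(-rng,rng+.1,.5):
            best.append((np.mean(np.clip(s*(P(cx,cy,r+1)-P(cx,cy,r-1)),-20,40)),cx+c[0],cy+c[1]))
    return np.round(max(best),1)
print("disc",[fitc((433,-198),50,z,-1) for z in (10,16)])
print("flat",fitc((470,-207),11,24,1))
print("cone",[(r,fitc((408.5,-228),r,28,1).tolist()) for r in (10,11,12,13,14,15,16)])
E
```

```text
disc [array([  33.9,  432. , -201. ]), array([  35.1,  431. , -200.5])]
flat [  19.7  468.  -207. ]
cone [(10, [16.3, 406.5, -228.5]), (11, [18.0, 407.0, -224.0]), (12, [23.7, 407.5, -225.5]), (13, [22.8, 407.5, -226.0]), (14, [19.0, 407.0, -227.5]), (15, [17.9, 405.5, -228.5]), (16, [14.7, 404.5, -229.0])]
```

{"fn": "step_arm", "kwargs": {"motion": "1 0.136 0.103 0.015 0 0 0;1 0.136 0.103 0.015 0 0 0;1 0.136 0.103 0.015 0 0 0;1 0.136 0.103 0.015 0 0 0;1 0.136 0.103 0.015 0 0 0"}}

```text
t: 20.03
tcp_pos: [428.4, -63.9, 250.7]
ee_rot: [1.012, 2.974, 0.001]
force: [-1.4, 0.1, 0.3]
finger_gap: 85.3
grip_force: 0.0
```

{"fn": "step_arm", "kwargs": {"motion": "1 0.109 0.143 0 0 0 -35;1 0.109 0.143 0 0 0 -35;1 0.109 0.143 0 0 0 -35;1 0.109 0.143 0 0 0 -35;1 0.109 0.143 0 0 0 -35"}}

```text
t: 20.45
tcp_pos: [432.6, 116.0, 251.5]
ee_rot: [0.063, 3.138, 0.004]
force: [0.2, -0.3, 0.9]
finger_gap: 85.7
grip_force: 0.0
```

{"fn": "step_arm", "kwargs": {"motion": "1 0 0.04 0 0 0 -7;1 -0.01 0.07 0.01 0 0 -14;1 -0.02 0.085 0.02 0 0 -21;1 -0.035 0.097 0.03 0 0 -28;1 -0.041 0.097 0.035 0 0 -33"}}

```text
t: 20.87
tcp_pos: [479.9, 207.4, 214.7]
ee_rot: [-0.827, 3.03, 0.003]
force: [1.1, 0.4, -0.5]
finger_gap: 85.4
grip_force: 0.0
```

{"fn": "step_arm", "kwargs": {"motion": "1 0 0 0 0 0 0;1 0 0 0 0 0 0;1 0 0 0 0 0 0"}}

```text
t: 21.12
tcp_pos: [478.1, 204.2, 215.8]
ee_rot: [-0.809, 3.035, -0.001]
force: [-0.6, 0.6, 0.3]
finger_gap: 85.6
grip_force: 0.0
```

```bash
python3 - <<'E'
from plan import *
W=read_camera("wrist");np.savez("w9.npz",**{k:W[k] for k in ("img","K","k1","R","t")})
for q,z in [("foot_cone",7),("foot_groove",7),("foot_flat",7),("mirror_plate",0),("mirror_grip",107)]:
    for a in lm(q,W,1): print(q,a,np.round(atz(W,a[0],z),1))
delta(np.array([484,207,200.]),down(210));print(observe()["joints"].round(2))
I=rect(W,np.array([484,207,22.]),np.eye(3),80,4);g=I.mean(2)
for y in range(0,640,20): print("%4d"%(y/4-80+207),"".join("%4d"%v for v in g[y,::20]))
I=rect(W,np.array([484,207,122.]),np.eye(3),50,4);g=I.mean(2);print("grip plane")
for y in range(0,400,12): print("%4d"%(y/4-50+207),"".join("%4d"%v for v in g[y,::12]))
E
```

```text
foot_cone ([287.4, 206.8], 0.57) [503.3 173.7   7. ]
foot_groove ([339.4, 184.9], 0.95) [452.4 212.4   7. ]
foot_flat ([334.2, 239.6], 0.88) [510.5 239.7   7. ]
mirror_plate ([321.9, 209.7], 0.77) [488.  210.2   0. ]
mirror_grip ([319.5, 235.6], 0.89) [488.7 208.3 107. ]
t 21.4167 tcp [478.6 204.3 216. ] F [0.  0.2 0.3] gap 85.3 shift [-0.006  -0.0004  0.016 ] rv [-0.07  0.06 -0.02] rows 0.41024622902450153 0.013558236030814422
[ 0.16  0.46 -0.94  2.    0.47  0.91  1.07]
 127  252 249  92  24  21  21  20  37  37  38  40  44  44  45  46  43  39  34  36  38  35  36  34 123 147 149 149 148 134 128 139 160
 132   72  61  47  22  21  20  33  36  37  38  39  44  45  45  42  44  38  35  36  34  33  34  35 148 142 131 128 117 110 111 109 109
 137   42  39  34  35  35  35  32  36  39  40  40  43  43  44  43  39  39  36  37  33  33  33  35  46 115 105  99 113 111 103  81  93
 142   31  30  36  37  38  38  39  37  40  39  43  46  41  42  38  36  35  33  31  35  32  32  31  30  32  30  34  40  36  51 119  55
 147   30  33  38  39  42  41  40  39  37  41  40  41  43  41  37  32  32  36  30  31  3
[... 7802 characters left out ...]
  35  34  34  31  32  29  29  27  32  35  35  34  32  32  27  30  30  30  28  30  33  32  38  37  40  39  40  39  97 123 121 125 124
 247   33  36  34  34  30  27  29  26  30  32  32  33  36  35  31  31  28  31  27  30  33  32  34  35  36  37  39  38  39  36  63 122 120 122
 250   34  33  32  32  34  30  27  24  29  30  31  32  30  31  32  32  30  30  30  32  34  35  36  37  36  37  37  38  36  36  36  38 108 127
 253   32  30  34  30  32  30  29  31  30  30  30  32  33  29  27  29  30  30  30  31  34  38  36  37  36  39  39  39  29  30  29  36  35  65
 256   28  31  30  32  31  31  32  32  31  28  30  31  28  29  30  30  31  32  34  36  37  40  44  51  54  47  34  24  23  24  23  20  27  33
```

{"fn": "step_arm", "kwargs": {"motion": "1 -0.0077 -0.0021 0.035 0 0 5;1 -0.0077 -0.0021 0.07 0 0 8.5;1 -0.0077 -0.0021 0.1 0 0 8.5;1 -0.0077 -0.0021 0.12 0 0 8.5;1 -0.0077 -0.0021 0.12 0 0 8.5"}}

```text
t: 21.83
tcp_pos: [484.5, 205.4, 92.4]
ee_rot: [0.586, -3.082, 0.003]
force: [-1.3, -0.6, 0.6]
finger_gap: 85.1
grip_force: 0.0
```

{"fn": "step_arm", "kwargs": {"motion": "1 0 0 0 0 0 0;1 0 0 0 0 0 0;1 0 0 0 0 0 0"}}

```text
t: 22.08
tcp_pos: [487.2, 207.1, 97.1]
ee_rot: [-0.586, 3.084, 0.0]
force: [0.3, 0.6, -0.5]
finger_gap: 85.4
grip_force: 0.0
```

```bash
python3 - <<'E'
from plan import *
W=read_camera("wrist");o=observe()
for a in lm("mirror_grip",W,1): print(a,np.round(atz(W,a[0],107),1))
delta(np.array([486.3,206.3,50.]),down(201.5))
c,s=np.cos(np.radians(21.5)),np.sin(np.radians(21.5));F=np.array([[c,-s,0],[s,c,0],[0,0,1.]])
I=rect(W,np.array([486.3,206.3,122.]),F,50,4);g=I.mean(2);print("grip plane, bar-aligned")
for y in range(104,320,8): print("%4d"%(y/4-50),"".join("%4d"%v for v in g[y,::12]))
E
```

```text
([320.3, 280.1], 0.91) [488.2 207.2 107. ]
t 22.1833 tcp [487.2 206.8  96.9] F [-0.5  0.1 -0.1] gap 85.3 shift [ 0.0011 -0.0001  0.0469] rv [-0.04  0.16 -0.  ] rows 1.1249426021734938 0.022652782627498303
grip plane, bar-aligned
 -24   29  32  32 215 251 251 251 251 251 251 251 250 174  28  30  30 110  22 112  18  18  16  14  19  18  16  17  18  17  18  18  15  15  19
 -22   32  30 246 250  38 156 252 252 252 252 252 252 251  46  28  24  98  20 114  19  20  18  18  18  16  19  20  16  16  19  17  24  63 105
 -20   31 212 252  15  38 148 252 252 252 252 252 252  15  17  27  27  81  39 115  18  17  17  16  18  19  19  19  17  32  73  93 118 125 124
 -18   96 252 252  15  40 146 252 252 252 252 252 252  14  13  30  27  38 106 116  17  17  18  20  19  19  24  59 112 122  87 117 124 126 127
 -16  251 253 252  17  41 123 253 252 253 252 252 252  14  17  27  34  20 113 117  17  19  17  16  30 107 116 126 124  93 110 126 126 128 129
 -14  253 253 253  13  42 127 253 253 253 252 252 253  11  16  31  82  34 104 117  18  17  19  49 118 118 124 128 116  92 128 125 126 128 130
 -12  252 252 252  
[... 2262 characters left out ...]
 253 252 252 252 252 252 252 251 252 252 251 252 251 249 146  28  24  21  24  19  24  19  29  89 124 150 152 158 160 162 167 167 170
  22   47 253 252 252 252 252 252 252 252 252 251 251 251 251 251  36  21  21  21  22  23  22  22  41  38  36  45  83 124 150 154 159 161 166
  24   29 201 253 253 252 252 253 252 252 252 252 252 252 252 121  35  21  22  23  23  21  20  40  40  38  37  36  32  36  37  50 102 137 154
  26   31  31 213 253 253 253 253 253 252 252 252 252 252 163  32  35  23  20  21  21  22  32  37  40  38  38  37  34  32  35  32  32  32  36
  28   33  30  29 211 252 252 252 252 252 252 252 251 153  33  34  30  31  27  29  32  32  34  37  36  40  38  27  23  19  19  24  24  28  33
```

{"fn": "step_arm", "kwargs": {"motion": "1 0 0 0.02 0 0 0;1 0 0 0.035 0 0 0;1 0 0 0.047 0 0 0;1 0 0 0.047 0 0 0;1 0 0 0.047 0 0 0"}}

```text
t: 22.6
tcp_pos: [486.5, 206.6, 49.0]
ee_rot: [-0.587, 3.086, -0.001]
force: [-0.5, -0.3, 0.8]
finger_gap: 85.4
grip_force: 0.0
```

{"fn": "step_arm", "kwargs": {"motion": "-1 0 0 0 0 0 0;-1 0 0 0 0 0 0;-1 0 0 0 0 0 0;-1 0 0 0 0 0 0;-1 0 0 0 0 0 0", "force": 60}}

```text
t: 23.02
tcp_pos: [486.6, 206.5, 48.9]
ee_rot: [-0.586, 3.085, -0.001]
force: [-0.4, 0.0, 0.2]
finger_gap: 25.7
grip_force: 0.0
```

{"fn": "step_arm", "kwargs": {"motion": "-1 0 0 0 0 0 0;-1 0 0 0 0 0 0;-1 0 0 0 0 0 0;-1 0 0 0 0 0 0"}}

```text
t: 23.35
tcp_pos: [486.6, 206.7, 48.8]
ee_rot: [-0.586, 3.085, -0.001]
force: [0.8, -0.3, 5.1]
finger_gap: 13.3
grip_force: 60.2
```

```bash
python3 - <<'E'
from plan import *
o=observe();W=read_camera("wrist");np.savez("w10.npz",**{k:W[k] for k in ("img","K","k1","R","t")});delta(o["tcp_pos"],down(201.5));print(o["grip_force"],o["joints"].round(2))
P=[];g=cv2.GaussianBlur(W["img"].astype(np.float32).mean(2),(0,0),.8)
c0=np.array([485.5,208.5])
A=np.radians(np.arange(0,360,6));E=[]
for a in A:
    rr=np.arange(40,56,.2);q=proj(W,np.c_[c0[0]+rr*np.cos(a),c0[1]+rr*np.sin(a),rr*0+22]).astype(np.float32)
    v=cv2.remap(g,q[None,:,0],q[None,:,1],1)[0];d=-np.gradient(v);i=d.argmax()
    if d[i]>8 and 0<q[i,1]<300: E.append((c0[0]+rr[i]*np.cos(a),c0[1]+rr[i]*np.sin(a)))
E=np.array(E);f=least_squares(lambda q:np.hypot(*(E-q[:2]).T)-48,c0,loss="soft_l1",f_scale=.3);print("plate centre",f.x,len(E),np.round(f.fun,1))
E
```

```text
t 23.4 tcp [486.7 206.7  48.8] F [-0.3 -0.6  5. ] gap 13.4 shift [0. 0. 0.] rv [-0.03  0.06  0.03] rows 0.0007679615368115441 0.010054123229544475
60.21539926528931 [-0.06  0.66 -0.66  2.14  0.76  0.59  0.67]
plate centre [486.89583271 209.55152238] 44 [-9.6  0.6  0.3  0.4  0.2  0.5 -0.3  0.3  0.  -0.2  0.  -0.  -0.  -0.1
 -0.1 -0.1  0.  -0.   0.1  0.2  0.1  0.2  0.3  0.1  0.1 -0.1  0.1 -0.1
  0.1  0.  -0.1 -0.2 -0.1 -0.2 -0.1  0.1 -0.   0.2  0.   0.2  0.1  0.3
  0.1  0.3]
```

{"fn": "step_arm", "kwargs": {"motion": "-1 0 0 -0.01 0 0 0;-1 0 0 -0.04 0 0 0;-1 0 0 -0.08 0 0 0;-1 0 0 -0.115 0 0 0;-1 0 0 -0.15 0 0 0"}}

```text
t: 23.82
tcp_pos: [485.0, 206.3, 200.2]
ee_rot: [0.588, -3.084, 0.001]
force: [1.1, 0.4, -3.9]
finger_gap: 13.0
grip_force: 59.3
```

{"fn": "step_arm", "kwargs": {"motion": "-1 0.03 0.005 0 0 0 0;-1 0.0528 0.008 0 0 0 0;-1 0.0686 -0.0277 0 0 0 0;-1 0.0845 -0.0634 0 0 0 0;-1 0.0996 -0.0972 0 0 0 0"}}

```text
t: 24.23
tcp_pos: [427.7, 78.2, 198.7]
ee_rot: [0.591, -3.085, 0.002]
force: [1.8, -0.3, -2.6]
finger_gap: 13.3
grip_force: 59.9
```

{"fn": "step_arm", "kwargs": {"motion": "-1 0.013 -0.031 0 0 0 6;-1 0.026 -0.063 0 0 0 13;-1 0.038 -0.094 0 0 0 19;-1 0.051 -0.126 0 0 0 26;-1 0.064 -0.157 0 0 0 32"}}

```text
t: 24.65
tcp_pos: [426.3, -91.6, 198.8]
ee_rot: [-0.296, -3.127, 0.001]
force: [0.6, 0.8, -3.6]
finger_gap: 13.4
grip_force: 60.0
```

{"fn": "step_arm", "kwargs": {"motion": "-1 -0.004 -0.02 0 0 0 6;-1 -0.008 -0.043 0 0 0 12;-1 -0.013 -0.066 0 0 0 18;-1 -0.017 -0.088 0 0 0 25;-1 -0.021 -0.108 0 0 0 31"}}

```text
t: 25.07
tcp_pos: [427.4, -201.0, 198.7]
ee_rot: [-1.121, -2.934, -0.0]
force: [0.2, 0.4, -3.2]
finger_gap: 13.3
grip_force: 60.0
```

{"fn": "step_arm", "kwargs": {"motion": "-1 0 0 0 0 0 0;-1 0 0 0 0 0 0;-1 0 0 0 0 0 0;-1 0 0 0 0 0 0"}}

```text
t: 25.4
tcp_pos: [428.2, -198.8, 198.7]
ee_rot: [1.109, 2.939, 0.0]
force: [0.3, -0.4, -4.0]
finger_gap: 13.0
grip_force: 60.0
```

```bash
python3 - <<'E'
from plan import *
delta(np.array([429.4,-200.4,110]),down(138.3));print(observe()["joints"].round(2))
W=read_camera("wrist")
for q,z in [("seat_cone",31),("seat_groove",31),("seat_flat",31),("mirror_seat",24)]:
    for a in lm(q,W,1): print(q,a,np.round(atz(W,a[0],z),1))
E
```

```text
t 25.4 tcp [ 428.2 -198.8  198.7] F [ 0.3 -0.4 -4. ] gap 13.0 shift [-0.0019 -0.0004  0.0887] rv [ 0.02 -0.    0.37] rows 2.1275007891670694 0.05232992556802095
[ 0.78  0.34 -0.59  2.13  0.28  0.75  0.85]
seat_cone ([496.3, 50.8], 0.72) [422.4  19.3  31. ]
seat_groove ([354.4, 295.9], 0.22) [ 525.1 -235.6   31. ]
```

{"fn": "step_arm", "kwargs": {"motion": "-1 -0.0023 0 0.03 0 0 0.4;-1 -0.0023 0 0.06 0 0 0.4;-1 -0.0023 0 0.09 0 0 0.4;-1 -0.0023 0 0.108 0 0 0.4;-1 -0.0023 0 0.116 0 0 0.4"}}

```text
t: 26.07
tcp_pos: [429.2, -200.8, 80.4]
ee_rot: [-1.12, -2.932, -0.0]
force: [0.3, -0.0, -4.1]
finger_gap: 13.1
grip_force: 60.0
```

{"fn": "step_arm", "kwargs": {"motion": "-1 0 0 0 0 0 0;-1 0 0 0 0 0 0;-1 0 0 0 0 0 0;-1 0 0 0 0 0 0"}}

```text
t: 26.4
tcp_pos: [431.0, -201.8, 83.9]
ee_rot: [1.122, 2.931, -0.0]
force: [-0.2, -0.7, -4.5]
finger_gap: 13.3
grip_force: 59.9
```

```bash
python3 - <<'E'
from plan import *
delta(np.array([429.9,-200.4,73]),down(138.3))
E
```

```text
t 26.4 tcp [ 431.  -201.8   83.9] F [-0.2 -0.7 -4.5] gap 13.3 shift [0.0018 0.0003 0.0109] rv [ 0.05  0.16 -0.18] rows 0.2640304811497025 0.03512774244566309
```

{"fn": "step_arm", "kwargs": {"motion": "-1 0.001 0.0003 0.002 0 0 -0.2;-1 0.0015 0.0003 0.004 0 0 -0.2;-1 0.0015 0.0003 0.006 0 0 -0.2;-1 0.0015 0.0003 0.007 0 0 -0.2;-1 0.0015 0.0003 0.007 0 0 -0.2"}}

```text
t: 26.82
tcp_pos: [429.2, -200.3, 75.4]
ee_rot: [1.117, 2.936, -0.0]
force: [1.5, -0.0, -3.4]
finger_gap: 13.4
grip_force: 60.0
```

```bash
python3 - <<'E'
from plan import *
delta(np.array([429.9,-200.4,73]),down(138.3))
E
```

```text
t 26.8167 tcp [ 429.2 -200.3   75.4] F [ 1.5 -0.  -3.4] gap 13.4 shift [-0.0006  0.0004  0.0025] rv [0.   0.02 0.03] rows 0.06118595622366654 0.00529135101193131
```

{"fn": "step_arm", "kwargs": {"motion": "-1 -0.0003 0.0002 0.001 0 0 0;-1 -0.0003 0.0002 0.002 0 0 0;-1 -0.0003 0.0002 0.002 0 0 0;-1 -0.0003 0.0002 0.002 0 0 0"}}

```text
t: 27.15
tcp_pos: [429.6, -200.3, 73.6]
ee_rot: [1.117, 2.936, -0.0]
force: [-0.6, 1.0, -3.1]
finger_gap: 13.2
grip_force: 60.1
```

```bash
python3 - <<'E'
from plan import *
delta(np.array([429.9,-200.4,73]),down(138.3));print(observe()["ft_torque"].round(2))
E
```

```text
t 27.15 tcp [ 429.6 -200.3   73.6] F [-0.6  1.  -3.1] gap 13.2 shift [-0.0003  0.0001  0.0006] rv [0.   0.03 0.03] rows 0.015628653550857866 0.006375095386772374
[-0.02  0.09  0.03]
```

{"fn": "step_arm", "kwargs": {"motion": "-1 0 0 0.0007 0 0 0;-1 0 0 0.0015 0 0 0;-1 0 0 0.0015 0 0 0;-1 0 0 0.0015 0 0 0"}}

```text
t: 27.48
tcp_pos: [429.5, -200.5, 72.7]
ee_rot: [1.117, 2.935, -0.001]
force: [-2.2, -0.3, 8.1]
finger_gap: 13.1
grip_force: 61.9
```

{"fn": "step_arm", "kwargs": {"motion": "1 0 0 -0.0008 0 0 0;1 0 0 -0.0008 0 0 0;1 0 0 -0.0008 0 0 0;1 0 0 -0.0008 0 0 0;1 0 0 -0.0008 0 0 0"}}

```text
t: 27.9
tcp_pos: [429.8, -200.3, 72.9]
ee_rot: [1.117, 2.935, 0.0]
force: [-1.3, -0.7, -0.2]
finger_gap: 72.8
grip_force: 0.0
```

{"fn": "step_arm", "kwargs": {"motion": "1 0 0 0 0 0 0;1 0 0 0 0 0 0;1 0 0 -0.02 0 0 0;1 0 0 -0.055 0 0 0;1 0 0 -0.09 0 0 0"}}

```text
t: 28.32
tcp_pos: [428.8, -199.5, 163.2]
ee_rot: [-1.115, -2.934, -0.001]
force: [1.0, -0.7, 0.4]
finger_gap: 85.2
grip_force: 0.0
```

{"fn": "step_arm", "kwargs": {"motion": "1 -0.02 0 -0.03 0 0 0;1 -0.05 0 -0.06 0 0 0;1 -0.08 0 -0.08 0 0 0;1 -0.08 0 -0.08 0 0 0;1 -0.08 0 -0.08 0 0 0"}}

```text
t: 28.73
tcp_pos: [490.4, -254.6, 243.7]
ee_rot: [1.119, 2.933, -0.0]
force: [-0.1, 0.3, -0.8]
finger_gap: 85.4
grip_force: 0.0
```

```bash
python3 - <<'E'
from plan import *
delta(np.array([429.9,-200.4,73]),down(138.3))
W=read_camera("wrist");np.savez("w11.npz",**{k:W[k] for k in ("img","K","k1","R","t")})
for q,z in [("foot_cone",31),("foot_groove",31),("foot_flat",31),("mirror_plate",24),("mirror_grip",131)]:
    for a in lm(q,W,1): print(q,a,np.round(atz(W,a[0],z),1))
g=cv2.GaussianBlur(W["img"].astype(np.float32).mean(2),(0,0),.8)
for z,r in ((46,48),(38,48)):
  c0=np.array([432.5,-199.3]);E=[]
  for a in np.radians(np.arange(0,360,6)):
    rr=np.arange(40,56,.2);q=proj(W,np.c_[c0[0]+rr*np.cos(a),c0[1]+rr*np.sin(a),rr*0+z]).astype(np.float32)
    v=cv2.remap(g,q[None,:,0],q[None,:,1],1)[0];d=-np.gradient(v);i=d.argmax()
    if d[i]>6: E.append((c0[0]+rr[i]*np.cos(a),c0[1]+rr[i]*np.sin(a)))
  E=np.array(E);f=least_squares(lambda q:np.hypot(*(E-q[:2]).T)-r,c0,loss="soft_l1",f_scale=.3);print("plate",z,f.x,len(E),np.round(f.fun,1).tolist())
# bar
c,s=np.cos(np.radians(-41.7)),np.sin(np.radians(-41.7));F=np.array([[c,-s,0],[s,c,0],[0,0,1.]])
C=np.array([432.5,-199.3])-2*np.array([np.cos(np.radians(48.3)),np.sin(np.radians(48.3))]);
I=rect(W,np.array([C[0],C[1],146.]),F,40,4);gg=I.mean(2)
for y in range(96,230,8): print("%4d"%(y/4-40),"".join("%4d"%v for v in gg[y,::12]))
E
```

```text
t 28.7333 tcp [ 490.4 -254.6  243.7] F [-0.1  0.3 -0.8] gap 85.4 shift [ 8.160e-02 -1.000e-04  1.705e-01] rv [ 0.06  0.15 -0.07] rows 4.532239336387894 0.024894314214365068
foot_cone ([288.0, 126.6], 0.88) [ 406. -227.   31.]
foot_groove ([338.0, 94.5], 0.68) [ 417.5 -165.5   31. ]
foot_flat ([344.3, 157.2], 0.64) [ 470.9 -202.9   31. ]
mirror_plate ([325.1, 128.0], 0.91) [ 433.7 -198.1   24. ]
mirror_grip ([323.0, 126.9], 0.94) [ 431.9 -200.1  131. ]
plate 46 [ 431.85806569 -199.54704482] 60 [-0.4, 0.3, -0.3, -0.1, -0.1, 0.1, -0.1, 0.0, -0.2, -0.4, -0.1, -0.1, 0.0, -0.0, -0.3, 0.1, 1.6, 3.3, 6.2, 3.6, -0.5, -0.4, -0.6, -0.1, 0.0, -0.4, -0.5, -0.5, -0.2, -0.4, -0.6, -0.3, 0.7, -0.3, -0.7, -0.1, -0.9, -0.0, 1.0, 0.2, -0.3, 0.3, -0.2, 0.0, 0.7, -0.0, 0.2, 0.1, 0.8, -0.2, -0.5, -0.6, -0.3, -0.7, -0.4, -0.2, -0.3, 0.1, -0.4, 0.0]
plate 38 [ 431.9904742  -199.39200412] 60 [0.5, 1.3, 0.5, 0.7, 0.9, 0.7, 0.7, 0.4, 1.0, 0.6, 0.9, 0.5, 1.0, 0.8, 1.1, 1.1, 2.4, 4.4, 7.3, 4.7, 0.8, 0.4, 0.1, 1.1, 1.4, 0.4, 0.8, -0.1, 0.7, 0.3, 0.9, 0.9, 0.9, 0.7, 0.7, 1.1, 0.7, 1.8, 2.4, 1.4, 0.9, 1.3, 1.0, 1.4
[... 1319 characters left out ...]
 137 195 175  60
   6   65  67 149 204 146  52  50  50  49  49  63  62  60  61  58  60  58  58  55  72  76  72  97 190 198 175  59
   8   57  68 126 204 203 203 203 203 204 203 202 204 205 201 202 202 200 201 202 199 199 199 202 200 200 153  62
  10   32  66  81 203 205 206 206 206 205 205 206 204 206 205 206 206 204 205 205 205 203 203 202 202 201 114  60
  12   19  47  64 198 200 200 201 199 201 200 201 201 200 200 201 201 202 201 200 199 201 200 197 196 198  77  62
  14   18  20  57 195 206 205 206 205 206 205 206 206 204 206 205 204 205 203 204 203 203 202 203 201 199  65  61
  16   18  19  51 172 204 204 205 205 205 204 205 205 205 204 206 204 204 203 203 203 203 200 200 199 168  59  61
```

{"fn": "step_arm", "kwargs": {"motion": "-1 -0.012 0.03 0 0 0 -7;-1 -0.024 0.06 0 0 0 -14;-1 -0.037 0.09 0 0 0 -21;-1 -0.049 0.121 0 0 0 -28;-1 -0.049 0.121 0 0 0 -35"}}

```text
t: 29.45
tcp_pos: [611.1, -190.4, 242.9]
ee_rot: [0.165, 3.134, 0.005]
force: [0.0, 0.7, 1.0]
finger_gap: 25.8
grip_force: 0.0
```

{"fn": "step_arm", "kwargs": {"motion": "-1 0 0 0 0 0 -6;-1 0 0 0 0 0 -6;-1 0 0 0 0 0 -6;-1 0 0 0 0 0 -6;-1 0 0 0 0 0 -6"}}

```text
t: 29.87
tcp_pos: [606.0, -195.9, 243.1]
ee_rot: [0.023, 3.141, -0.001]
force: [-0.2, -0.8, 0.9]
finger_gap: 0.1
grip_force: 0.0
```

```bash
python3 - <<'E'
from plan import *
delta(np.array([603,-190,164.]),down(183));print(observe()["joints"].round(2))
T=read_camera("top");S=read_camera("scene");W=read_camera("wrist")
for n,p,b in (("T",T,(400,150,470,230)),("S",S,(310,140,400,200)),("W",W,(200,150,450,470))):
    print(n,[(a,c,atz(p,c,222).round(0).tolist()) for a,c in reds(p,*b,mina=8)])
print(proj(W,[632,-188,223]),proj(T,[632,-188,223]),proj(S,[632,-188,223]))
E
```

```text
t 29.8667 tcp [ 606.  -195.9  243.1] F [-0.2 -0.8  0.9] gap 0.1 shift [0.0031 0.0059 0.0791] rv [-0.04  0.02 -3.83] rows 1.9037598100319624 0.5352889928023326
[ 0.72  0.54 -0.76  1.72  0.42  1.05  1.37]
T []
S [(np.int32(10), [342.3, 169.3], [632.0, -193.0, 222.0])]
W [(np.int32(16), [309.5, 225.5], [585.0, -202.0, 222.0]), (np.int32(26), [349.6, 230.4], [588.0, -178.0, 222.0]), (np.int32(84), [340.1, 293.5], [630.0, -184.0, 222.0]), (np.int32(47), [320.9, 386.6], [703.0, -197.0, 222.0]), (np.int32(25), [319.8, 398.4], [713.0, -198.0, 222.0])]
[[333.6603804  297.02838869]] [[433.8802813 187.9920834]] [[341.57860918 169.44393685]]
```

{"fn": "step_arm", "kwargs": {"motion": "-1 0.005 0.009 0 0 0 -4;-1 0.005 0.009 0.02 0 0 -4;-1 0.005 0.009 0.05 0 0 -4;-1 0.005 0.009 0.075 0 0 -4;-1 0.005 0.009 0.079 0 0 -4"}}

```text
t: 30.43
tcp_pos: [599.1, -186.9, 160.3]
ee_rot: [0.09, -3.136, -0.001]
force: [-1.3, -0.6, -0.5]
finger_gap: -0.0
grip_force: 0.0
```

{"fn": "step_arm", "kwargs": {"motion": "-1 -0.012 0 0 0 0 0;-1 -0.024 0 0 0 0 0;-1 -0.036 0 0 0 0 0;-1 -0.045 0 0 0 0 0;-1 -0.05 0 0 0 0 0"}}

```text
t: 30.85
tcp_pos: [652.5, -183.8, 165.0]
ee_rot: [-0.091, 3.139, -0.001]
force: [-1.9, -0.7, -0.2]
finger_gap: 0.2
grip_force: 1.1
```

```bash
python3 - <<'E'
from plan import *
delta(np.array([603,-190,164.]),down(183))
S=read_camera("scene");T=read_camera("top");print(reds(S,310,140,400,200),reds(T,400,150,470,230))
for a in (0,.25,.5,.75,1):
    b=a-.506;X=[658.9+55*np.sin(b),-187+3*np.sin(b),175+55*np.cos(b)];print(a,proj(S,X).round(1),proj(T,X).round(1))
E
```

```text
t 30.85 tcp [ 652.5 -183.8  165. ] F [-1.9 -0.7 -0.2] gap 0.2 shift [ 0.0497 -0.0034  0.001 ] rv [-0.04  0.07  0.31] rows 1.1960085815392296 0.04425088654550461
[] [(np.int32(4), [420.5, 204.5])]
0 [[341.6 169.3]] [[434.1 187.9]]
0.25 [[337.4 166.8]] [[434.1 181.6]]
0.5 [[333.  165.4]] [[433.8 175.2]]
0.75 [[328.5 165.2]] [[433.  169.1]]
1 [[324.4 166.2]] [[432.  163.7]]
```

{"fn": "step_arm", "kwargs": {"motion": "-1 -0.003 0 0 0 0 0;-1 -0.006 0 0 0 0 0;-1 -0.008 0 0 0 0 0;-1 -0.008 0 0 0 0 0"}}

```text
t: 31.28
tcp_pos: [654.9, -183.5, 163.5]
ee_rot: [0.09, -3.132, 0.002]
force: [-15.3, 1.5, 8.3]
finger_gap: 0.0
grip_force: 8.5
```

{"fn": "step_arm", "kwargs": {"motion": "-1 -0.003 0 0 0 0 0;-1 -0.006 0 0 0 0 0;-1 -0.006 0 0 0 0 0;-1 -0.006 0 0 0 0 0"}}

```text
t: 31.62
tcp_pos: [655.3, -183.5, 163.1]
ee_rot: [0.089, -3.122, 0.004]
force: [-33.4, 0.9, 18.8]
finger_gap: 0.3
grip_force: 18.9
```

{"fn": "step_arm", "kwargs": {"motion": "-1 0.03 0 0 0 0 0;-1 0.045 0 0 0 0 0;-1 0.045 0 -0.035 0 0 0;-1 0.045 0 -0.075 0 0 0;-1 0.045 0 -0.11 0 0 0"}}

```text
t: 32.03
tcp_pos: [620.0, -185.4, 276.0]
ee_rot: [-0.091, 3.14, 0.0]
force: [0.4, 0.2, -0.1]
finger_gap: 0.0
grip_force: 0.0
```

{"fn": "step_arm", "kwargs": {"motion": "-1 0.04 0 -0.02 0 0 0;-1 0.08 -0.02 -0.03 0 0 0;-1 0.11 -0.05 -0.03 0 0 0;-1 0.13 -0.08 -0.03 0 0 0;-1 0.14 -0.1 -0.03 0 0 0"}}

```text
t: 32.45
tcp_pos: [482.9, -297.0, 304.6]
ee_rot: [0.086, -3.14, 0.005]
force: [0.0, -0.5, -0.5]
finger_gap: -0.1
grip_force: 0.0
```

{"fn": "step_arm", "kwargs": {"motion": "-1 0.02 -0.04 0 0 0 0;-1 0.02 -0.08 0 0 0 0;-1 0.02 -0.08 0 0 0 0;-1 0.02 -0.08 0 0 0 0;-1 0.02 -0.08 0 0 0 0"}}

```text
t: 32.87
tcp_pos: [471.2, -374.0, 304.0]
ee_rot: [-0.091, 3.139, 0.001]
force: [1.0, 1.1, 0.4]
finger_gap: -0.1
grip_force: 0.0
```

```bash
python3 - <<'E'
from plan import *
o=observe();print(o["t"],o["tcp_pos"].round(0),o["force"].round(1))
S=read_camera("scene");T=read_camera("top");print("lever",reds(S,310,140,400,200),reds(T,400,150,470,230))
F=frame(np.radians(3.2));C=SOCK+11.5*F[:,2]
for n,c in reds(T,400,195,460,240,mina=2):
    oo,v=ray(T,c);q=F.T@(oo+v*((C-oo)@F[:,2])/(v@F[:,2])-C);print(n,c,q.round(1),np.degrees(np.arctan2(q[1],q[0])).round(1))
for q,z in [("foot_cone",31),("foot_groove",31),("foot_flat",31),("mirror_grip",131)]:
    for a in lm(q,T,1): print(q,a,np.round(atz(T,a[0],z),1))
E
```

```text
32.8667 [ 471. -374.  304.] [1.  1.1 0.4]
lever [] [(np.int32(99), [431.0, 168.1]), (np.int32(3), [420.7, 204.3])]
3 [420.7, 204.3] [30.3 18.9  0. ] 32.0
2 [435.0, 206.5] [ 22.7 -14.1   0. ] -31.9
foot_cone ([433.9, 287.3], 0.9) [ 411.5 -226.1   31. ]
foot_groove ([410.5, 284.6], 0.71) [ 419.3 -167.1   31. ]
foot_flat ([425.7, 264.6], 0.6) [ 468.8 -206.8   31. ]
mirror_grip ([433.8, 281.4], 0.7) [ 428.8 -203.1  131. ]
```

```bash
python3 -c "
from cell import *
print(job_done())"
```

```text
the job is handed in; nothing more can be done
None
```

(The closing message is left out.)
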